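# Clamp the sample jars into the bench shaker

## Task

Get the shaker ready to run: stand every sample jar from the wooden board upright in a bay of the shaker's carrier, one to a bay, then swing the clamp bar over their caps until its tongue lies down in the catch. Take the T-handle key from the wooden tool block, set it squarely and fully on the head of the clamp screw before you begin to turn, drive the screw clockwise all the way home with it, and stand the key back in its pocket in the tool block. Leave the other things on the bench alone.

Things in the scene. Friction and masses are not known exactly. Their poses are not given: they have to be found in the camera images.
- jar0_mid (a point): A sample jar: straight-sided amber glass cylinder 52 mm in diameter and 64 mm tall over its white cap, about 160 g (110 to 225 g), most of it low down, standing on the wooden board (30 mm thick). This point is its centre, 32 mm over its foot; z up its axis. None if this jar is absent (2 to 4 jars are there).
- jar1_mid (a point): A sample jar: straight-sided amber glass cylinder 52 mm in diameter and 64 mm tall over its white cap, about 160 g (110 to 225 g), most of it low down, standing on the wooden board (30 mm thick). This point is its centre, 32 mm over its foot; z up its axis. None if this jar is absent (2 to 4 jars are there).
- jar2_mid (a point): A sample jar: straight-sided amber glass cylinder 52 mm in diameter and 64 mm tall over its white cap, about 160 g (110 to 225 g), most of it low down, standing on the wooden board (30 mm thick). This point is its centre, 32 mm over its foot; z up its axis. None if this jar is absent (2 to 4 jars are there).
- jar3_mid (a point): A sample jar: straight-sided amber glass cylinder 52 mm in diameter and 64 mm tall over its white cap, about 160 g (110 to 225 g), most of it low down, standing on the wooden board (30 mm thick). This point is its centre, 32 mm over its foot; z up its axis. None if this jar is absent (2 to 4 jars are there).
- bay0 (a point): A bay of the shaker's aluminium jar carrier: a square pocket 62 mm wide, its walls 26 mm high, its floor 51 mm above the bench. This point is where the centre of a jar standing mid-bay lies (32 mm over that floor). x runs across the clamp bar, y along the shut bar from hinge to catch, z up; the frame turns with the shaker. This bay: robot side, next to the hinge.
- bay1 (a point): As bay0: robot side, next to the catch (68 mm along y from bay0). Jars gripped near the top with the fingers closing along x clear the walls, the neighbouring jars and the raised bar.
- bay2 (a point): As bay0: far side, next to the hinge (88 mm along x from bay0).
- bay3 (a point): As bay0: far side, next to the catch. The shaker under the carrier is a grey box 190 (x) by 260 (y) by 45 mm high, fixed to the bench; its hinge cheeks and catch post stand up to 133 mm above the bench.
- bar (a joint): Angle of the steel clamp bar: 0 shut (level, tongue lying in the forked catch post), 1.75 to 1.95 at the start (raised, leaning back a little past upright, away from the jars). It turns about x of point bar_hinge. A stiff hinge (0.45 N m): it stays where it is left and must be pushed all the way down. Shut, it clears the jar caps by 2 mm and stands on a stop.
- bar_hinge (a point): Middle of the clamp bar's hinge line, 122 mm above the bench, fixed to the shaker. x along the hinge line, y level from hinge to catch, z up. The bar: a spine 30 mm wide, 225 mm long, its upper face 8 mm above the hinge line when shut, with two cross pieces 124 mm long (along x), 32 mm wide, 71 and 139 mm from the hinge.
- bar_handle (a point): Centre of the bar's handle: a round cross rod 12 mm thick and 112 mm long (along x) at the bar's tip, 224 mm from the hinge line, standing free on either side of the spine; 126 mm above the bench when shut, about 340 mm raised. It moves with the bar: x as the hinge line, y from hinge to tip, z out of the outer face (up when shut, backwards, away from the jars, when raised).
- screw (a joint): Turn of the clamp screw, a captive screw in the bar's tongue that threads into the catch post: 0 to 0.3 at the start (backed off), 6.0 fully home (about one full turn) against a stop, growing clockwise seen from above; it sinks 5 mm in those 6 rad. Turning takes about 0.1 N m; it stays where it is left.
- screw_top (a point): Centre of the top of the screw's square head (16 mm across its flats, 20 mm tall), on the screw's axis, 199 mm from the hinge along the bar. z along the axis, up when the bar is shut (top then 155 mm above the bench backed off, 150 mm home); x and y square to its flats, turning with it.
- key_grip (a point): Centre of the T-handle key's grey cross handle (90 mm long along x, 16 mm thick along y, 22 mm high), the place to grip. The key is 133 mm tall and weighs 220 g; z runs up from socket to handle; this point is 122 mm above its foot. It stands upright in the tool block at the start, and stands by itself on the screw head.
- key_seat (a point): Inner end of the key's square socket, 16 mm above its foot, on its axis: it meets the top of the screw head when the key is fully on. The socket is 19 mm across inside (29 mm outside), sides along the key's x and y, its mouth flared to 27 mm over the last 5 mm; it goes on at any of four quarter turns and has about 0.2 rad of play either way before it bites.
- key_foot (a point): Centre of the key's foot, the mouth of its socket; z up the key.
- pocket (a point): Centre of the floor of the key's pocket in the wooden tool block (64 by 104 mm, 42 mm high, fixed to the bench): a square pocket 36 mm wide and 34 mm deep, its floor 8 mm above the bench. x and y along its sides; the key stands with its handle along x at the start.
- dish: A flat 60 mm culture dish with straw-coloured agar, 14 mm high, a bystander to be left alone; origin at the centre of its underside.
- marker: A black marker pen, a bystander to be left alone; origin at the centre of its underside (it lies on its side, 100 mm long).
- tape: A roll of label tape, a bystander to be left alone; origin at the centre of its underside.
- reagent: A 150 mm amber reagent bottle, a bystander to be left alone; origin at the centre of its underside.
- beaker: A glass beaker, a bystander to be left alone; origin at the centre of its underside.
- wash: A white wash bottle with a red cap, a bystander to be left alone; origin at the centre of its underside.
Things that resemble listed ones, but are neither listed nor needed, are in the scene too. Leave any blue look-alike of the part that bears jar3_mid alone.

How it is judged:
By the outcome, as a careful person would: the job done as asked, in the order asked, and still so for the second after the job is handed in, with the robot touching nothing.
Of jar0, jar1, jar2, jar3 only 2 to 4 are there at a start; the rules pass over those that are not, and their reading is None.
At some moment in a run one of jar0, jar1, jar2, jar3 may be knocked a few centimetres aside while the robot is not near it.
Once in a run the grip may slacken for a moment while it holds something.
It also fails if it takes over 210 s, if anything falls off the work surface, if the arm or the gripper's body presses on something with over 40 N, if the wrist force passes 120 N, or if a joint passes its speed limit or range.

## Robot

A 6-joint arm with a two-finger parallel gripper is mounted at the origin on the work surface. World frame = base frame: x ahead of the robot, y to its left, z up, the work surface at z = 0. Lengths are in m, angles in degrees, forces in N, time in s.
With the tool pointing down it reaches from about 0.4 to 0.825 m from the base axis. Payload 7 kg.
Tool frame: the origin (TCP) lies at the very end of the fingers, on their centre line; the grasp point (between the pads) lies 19 mm behind it; z points along the fingers, y is the line along which they close (so a half turn about z gives the same grasp; the last joint's range is limited). The gripper opens to 88 mm and grips with 3 to 60 N. Pads are 19 mm wide; open, the fingers measure 130 mm over their backs; the gripper's body (78 mm by 193 mm) begins 47 mm behind the grasp point.
Start: joints at [86.522, 20.546, 0.682, 0, -70.136, -16.507], TCP at [0.231, 0.634, 0.19] pointing down, gripper open.
Joint ranges: [-176.03, 176.03], [-82.01, 121.73], [-58.28, 71.71], [-173.87, 95.51], [-174.79, -0.11], [-173.66, 173.66]. Speed limits (degrees/s): [136.94, 136.94, 172.46, 180, 180, 180].

## Interface

Orientations are given as [roll, pitch, yaw] about the fixed x, y, z axes, in that order (R = Rz(yaw) Ry(pitch) Rx(roll)).
In Python, from plant import r gives the robot as it stands. The module is installed in compiled form; this text tells all that it offers.
- The arm moves only by the tool jog_arm, never from a script. Its arguments are lists of equal length, an entry for each row: "travel": the shift along the tool's x, y, z each as a share of 50 cm, from -1 to 1, a list of three; "dr": the turn, a rotation vector about the tool's x, y, z each as a share of 360 degrees, from -1 to 1, a list of three; "claw": the opening, from 0 (shut) to 1 (fully open). A call has exactly 10 rows; each row is the pose to reach, as a shift and turn from the pose commanded when the call began, along the tool's axes at that moment, turning the shorter way round; what a row does not reach only later rows make up. A row lasts 1/8 s, in which the tool goes at most 62.5 mm and 10.7 degrees, less where a joint would pass 70% of its speed; a pose out of reach is approached as far as the arm can. A call with a number of a shift or a turn outside -1 to 1 is refused whole. A call with a gripper value outside its range is refused whole. The fingers move at their own pace and stop on an object; "newtons" is the grip in N (left out, the last holds). Time passes only in rows, so rows that repeat a pose let the fingers close, or fill a call up. It gives the time, the measured TCP pose, the force, the opening and the grip force at its end, in the units of the state.
- r.get_state(): the state, without advancing time (a new reading comes with each control period).
- r.capture(name): name is "scene" or "top" or "wrist"; returns a dict with "pixels" (480x640x3 uint8, red, green, blue), "range_z" (480x640 float32, m along the optical axis (not along the pixel's ray), 0 where there is no reading), "fx", "fy", "cx", "cy" (pixels), "position" and "attitude" of the camera in the world; the wrist camera has in their place "hand_eye" (4x4, takes a point from camera to tool coordinates, whose origin is the TCP and whose axes are the flange's). Camera axes: x right, y up, looking along -z (the intrinsics and any distortion apply to the point x, -y, -z); pixel columns grow to the right and rows downward; lengths in m; the calibration is good to about 2 mm. A picture is of the moment at which its call begins: read the wrist's pose just before it.
- r.close_job(): hands the job in; it is judged then, once.
Trained networks look in the newest picture that a camera, given by its name, has taken for a name from the list of things; names that differ only in an ending like _2 or _b are one class to them, and where a whole thing is asked for, a point or a joint stands for the part that bears it (a point fixed in the world has none). Each returns a list of dicts, best first, with "conf" (0 to 1); they miss things now and then, are a little off and sometimes report something else, mostly with a low value. They report only what shows in the picture. A call takes as long as a camera call. They do not tell look-alikes from the thing itself.
- r.boxes_of(name, camera): "extent" ([left, top, right, bottom] in pixels, round what is visible of it).
- r.regions_of(name, camera): "pixels" (480x640 bool, what is visible of it) and "extent" ([left, top, right, bottom] in pixels, round what is visible of it).
- r.tip_of(name, camera): "at" ([column, row] in pixels: a listed point, or the origin of a listed thing).
The state is a dict: "time_s": time; "joints": joint angles; "qd": joint speeds; "joint_torque": joint torques, N m; "tcp_pos": TCP position; "eef_rot": TCP orientation; "contact_force": force on the tool from outside, world axes, zero at the start; "moment": the same for the moment, N m; "gripper_width": finger opening in m; "gripper_force": force on a finger pad.
Only numpy, scipy, OpenCV 4.12 (cv2) and the standard library are available. Lean on these libraries where they do the work, as an engineer would, in place of code of your own. Each camera call takes 0.05 s, during which the arm holds its last target. There are 200 camera calls.

## Working session

There is one attempt and no reset: what is moved stays moved. The work goes in short steps, Python scripts to look and compute and a tool call to move; the robot and the scene stay as the last step left them, time stands still between calls to the robot, and variables do not carry over. Pictures are saved under pics/ and viewed, at most 14 in all, crops included, and the job is handed in when it is done.

Besides the shell and the picture viewer there is one more tool, called after "Emit:" as a command line: name --argument value ..., lists and objects as JSON in quotes. jog_arm: Moves the arm, as the interface text tells. Its arguments: {"type":"object","properties":{"travel":{"type":"array"},"dr":{"type":"array"},"claw":{"type":"array"},"newtons":{"type":"number"}},"required":["travel","dr","claw"]}

```bash
mkdir -p pics; cat > h.py <<'E'
import numpy as np, cv2
from scipy.spatial.transform import Rotation as R
from plant import r
def cam(name):
    s=r.get_state(); c=r.capture(name)
    if 'hand_eye' in c:
        T=np.eye(4); T[:3,:3]=R.from_euler('xyz',s['eef_rot'],degrees=True).as_matrix(); T[:3,3]=s['tcp_pos']
        c['T']=T@np.array(c['hand_eye'])
    else:
        T=np.eye(4); a=np.array(c['attitude'],float)
        T[:3,:3]=a if a.shape==(3,3) else (R.from_euler('xyz',a,degrees=True).as_matrix() if a.size==3 else R.from_quat(a).as_matrix()); T[:3,3]=c['position']; c['T']=T
    return c
def save(c,f,crop=None,sc=1):
    im=c['pixels'][:,:,::-1]
    if crop: im=im[crop[1]:crop[3],crop[0]:crop[2]]
    cv2.imwrite(f,cv2.resize(im,None,fx=sc,fy=sc,interpolation=cv2.INTER_CUBIC))
def cloud(c):
    d=c['range_z']; v,u=np.mgrid[:d.shape[0],:d.shape[1]]
    P=np.stack([(u-c['cx'])/c['fx']*d,-(v-c['cy'])/c['fy']*d,-d],-1)
    W=P@c['T'][:3,:3].T+c['T'][:3,3]; W[d==0]=np.nan
    return W
def ray(c,u,v,z):
    "world point on pixel ray at height z"
    dd=c['T'][:3,:3]@np.array([(u-c['cx'])/c['fx'],-(v-c['cy'])/c['fy'],-1]); o=c['T'][:3,3]
    return o+dd*(z-o[2])/dd[2]
E
python3 - <<'E'
from h import *
s=r.get_state(); print(s)
for n in ['scene','top']:
    c=cam(n); save(c,f'pics/{n}0.png'); print(n,{k:v for k,v in c.items() if k not in('pixels','range_z')})
    W=cloud(c)
    for t in ['jar0_mid','bay0','bay1','bay2','bay3','bar_hinge','bar_handle','screw_top','key_grip','pocket']:
        for d in r.tip_of(t,n)[:5]:
            u,v=d['at']; print(t,round(d['conf'],2),np.round(d['at'],1),np.round(W[int(round(v)),int(round(u))],3))
E
```

```text
{'time_s': 0.0, 'joints': array([ 8.65220806e+01,  2.05933662e+01,  6.33404624e-01, -1.95661183e-02,
       -7.01367289e+01, -1.65064175e+01]), 'qd': array([-0.04678555,  0.09554162, -0.02541155, -0.02932419, -0.02247661,
        0.0406294 ]), 'joint_torque': array([ 1.34705337e-03, -5.82720566e+01,  2.93057781e+01,  6.99706122e+00,
        7.29577179e-03, -1.50381425e-04]), 'tcp_pos': array([0.23054107, 0.63381466, 0.1889999 ]), 'eef_rot': array([ 1.79902068e+02, -9.83938594e-03, -1.99909921e+01]), 'contact_force': array([-0.43975788, -0.33531221, -0.67721236]), 'moment': array([ 0.03259761, -0.03350635, -0.01965351]), 'gripper_force': 0.0, 'gripper_width': 0.08751836016734248}
scene {'fx': 529.9720052700517, 'fy': 529.9720052700517, 'cx': 313.45758835818964, 'cy': 235.48414126132545, 'position': array([ 1.10152162, -0.33295861,  1.14132119]), 'attitude': array([30.53003972, -0.72862911, 58.06920048]), 'T': array([[ 0.52885186, -0.73444458,  0.42533148,  1.10152162],
       [ 0.84861888,  0.45008778, -0.27796942, -0.33295861],
       [ 0.01271663,  0.50794896,  0.86129329,  1.141321
[... 2504 characters left out ...]
138  0.049]
bay2 0.88 [352.8 235.9] [ 0.592 -0.079  0.055]
bay2 0.87 [349.6 205.4] [ 0.678 -0.069  0.049]
bay2 0.75 [373.8 204.6] [ 0.68  -0.133  0.052]
bay3 0.93 [374.8 238.8] [ 0.588 -0.138  0.049]
bay3 0.88 [352.8 235.9] [ 0.592 -0.079  0.055]
bay3 0.87 [349.6 205.4] [ 0.678 -0.069  0.049]
bay3 0.75 [373.8 204.6] [ 0.68  -0.133  0.052]
bar_hinge 0.61 [405.1 211.7] [ 0.644 -0.203  0.13 ]
bar_handle 0.72 [459.7 184.6] [ 0.654 -0.284  0.33 ]
bar_handle 0.37 [371.2 203.5] [ 0.684 -0.125  0.048]
screw_top 0.7 [454.5 307.6] [ 0.416 -0.347  0.041]
key_grip 0.85 [468.  302.1] [ 0.426 -0.354  0.139]
key_grip 0.44 [452.9 304.7] [ 0.424 -0.345  0.039]
pocket 0.96 [452.1 304.6] [ 0.424 -0.343  0.038]
```

View images.

View pics/scene0.png

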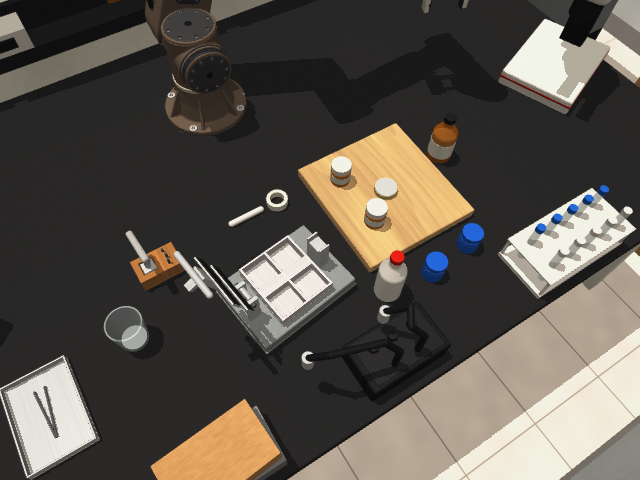

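View pics/top0.png

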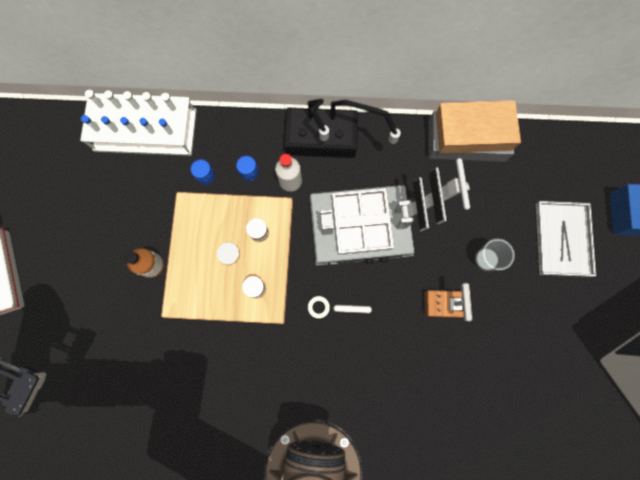

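Two white-capped jars stand on the board (scene (341,170), (376,213)), with the dish at (386,188). Two blue look-alikes are off the board, the shaker is at (290,280) with its bar raised, and the key is at (135,247).

```bash
cat >> h.py <<'E'
def pose():
    s=r.get_state(); return np.array(s['tcp_pos']),R.from_euler('xyz',s['eef_rot'],degrees=True)
def plan(*tg):
    "tg: (x,y,z,yaw[,roll,pitch]) targets, tool down = roll 180"
    p,q=pose()
    for t in tg:
        qt=R.from_euler('xyz',[t[4] if len(t)>4 else 180,t[5] if len(t)>5 else 0,t[3]],degrees=True)
        print('travel',np.round(q.inv().apply(np.array(t[:3])-p)/.5,4).tolist(),'dr',np.round((q.inv()*qt).as_rotvec(degrees=True)/360,4).tolist())
E
python3 - <<'E'
from h import *
for n in ['top','scene']:
    c=cam(n); W=cloud(c); im=c['pixels'].astype(int)
    hsv=cv2.cvtColor(c['pixels'],cv2.COLOR_RGB2HSV)
    m=(W[...,2]>.08)&(W[...,2]<.105)&(W[...,1]>.05)&(W[...,1]<.35)&(hsv[...,1]<50)
    k,l,st,ce=cv2.connectedComponentsWithStats(m.astype(np.uint8))
    for i in range(1,k):
        if st[i,4]>30: print(n,'cap',st[i],np.round(np.nanmean(W[l==i],0),4),np.round(np.nanmin(W[l==i],0),3),np.round(np.nanmax(W[l==i],0),3))
    m=(W[...,2]>.035)&(W[...,2]<.055)&(W[...,1]>-.35)&(W[...,1]<.02)&(W[...,0]>.5)&(hsv[...,2]<200)
    pts=W[m][:,:2].astype(np.float32); print('shaker',len(pts),cv2.minAreaRect(pts))
    m=(W[...,2]>.015)&(W[...,2]<.04)&(W[...,1]>0)&(W[...,1]<.5)&(W[...,0]<.75)&(W[...,0]>.35)
    print('board',cv2.minAreaRect(W[m][:,:2].astype(np.float32)))
    m=(W[...,2]>.128)&(W[...,2]<.145)&(W[...,1]<-.25)&(W[...,0]<.55)
    pts=W[m]; print('keygrip',len(pts),pts.mean(0),cv2.minAreaRect(pts[:,:2].astype(np.float32)))
c=cam('wrist'); print(c['hand_eye'],c['fx'],c['cx'],c['cy'])
plan((.53,.14,.32,-90))
E
```

```text
top cap [299 128   8   9  53] [0.8675 0.0683 0.086 ] [0.857 0.058 0.081] [0.878 0.078 0.092]
top cap [277 170  24  14  80] [0.7309 0.093  0.0932] [0.722 0.069 0.081] [0.759 0.128 0.105]
top cap [247 219  20  20 320] [0.5932 0.1716 0.0941] [0.569 0.147 0.082] [0.619 0.196 0.101]
top cap [243 277  21  21 344] [0.4436 0.1691 0.0939] [0.418 0.144 0.081] [0.468 0.195 0.101]
shaker 2802 ((0.7401300668716431, -0.1635090559720993), (0.42410361766815186, 0.37835848331451416), 2.6598801612854004)
board ((0.5543489456176758, 0.23142342269420624), (0.4633629024028778, 0.39134645462036133), 89.5688247680664)
keygrip 376 [ 0.39650286 -0.4427334   0.13828315] ((0.3581748604774475, -0.541545033454895), (0.45163494348526, 0.08458629250526428), 69.93470764160156)
scene cap [331 156  21  20 313] [0.4486 0.1703 0.0935] [0.419 0.147 0.08 ] [0.473 0.197 0.101]
scene cap [366 198  22  21 357] [0.5978 0.1726 0.0935] [0.57  0.149 0.081] [0.621 0.201 0.102]
scene cap [377 269  29  20 153] [0.7702 0.0833 0.0932] [0.734 0.071 0.08 ] [0.788 0.117 0.105]
shaker 3327 ((0.7401772141456604, -0.16444149613380432), (0.368789941072464, 0.43922340869903564), 89.96794891357422)
board ((0.5534470081329346, 0.24115395545959473), (0.4832705557346344, 0.39206188917160034), 89.72441864013672)
keygrip 279 [ 0.43238715 -0.34862163  0.13971756] ((0.429008424282074, -0.3486260771751404), (0.08886532485485077, 0.016077803447842598), 3.7093114852905273)
[[-1.12309241e-03  9.59918807e-01  2.80275977e-01  7.60928644e-02]
 [ 9.99999109e-01  1.28013900e-03 -3.77264187e-04  5.86980579e-04]
 [-7.20935197e-04  2.80275303e-01 -9.59919390e-01 -1.94920208e-01]
 [ 0.00000000e+00  0.00000000e+00  0.00000000e+00  1.00000000e+00]] 348.18253729892575 322.93384416771363 242.39307332401864
travel [0.9004, 0.7246, -0.26] dr [0.0, -0.0, 0.1945]
```

Emit:
jog_arm --travel '[[0.2, 0.2, -0.26], [0.9, 0.75, -0.22], [0.9, 0.75, -0.22], [0.9, 0.75, -0.22], [0.9, 0.75, -0.22], [0.9, 0.75, -0.22], [0.9, 0.75, -0.22], [0.9, 0.75, -0.22], [0.9, 0.75, -0.22], [0.9, 0.75, -0.22]]' --dr '[[0, 0, -0.02], [0, 0, -0.1945], [0, 0, -0.1945], [0, 0, -0.1945], [0, 0, -0.1945], [0, 0, -0.1945], [0, 0, -0.1945], [0, 0, -0.1945], [0, 0, -0.1945], [0, 0, -0.1945]]' --claw '[1, 1, 1, 1, 1, 1, 1, 1, 1, 1]'

```text
time_s: 2.5
tcp_pos: [0.5263, 0.126, 0.3007]
eef_rot: [180.0, -0.1, 50.0]
contact_force: [0.1, 0.3, 1.1]
gripper_width: 0.0879
gripper_force: 0.0
```

Emit:
jog_arm --travel '[[0, 0, 0], [0, 0, 0], [0, 0, 0], [0, 0, 0], [0, 0, 0], [0, 0, 0], [0, 0, 0], [0, 0, 0], [0, 0, 0], [0, 0, 0]]' --dr '[[0, 0, 0.389], [0, 0, 0.389], [0, 0, 0.389], [0, 0, 0.389], [0, 0, 0.389], [0, 0, 0.389], [0, 0, 0.389], [0, 0, 0.389], [0, 0, 0.389], [0, 0, 0.389]]' --claw '[1, 1, 1, 1, 1, 1, 1, 1, 1, 1]'

```text
time_s: 3.75
tcp_pos: [0.5254, 0.1281, 0.3001]
eef_rot: [-180.0, 0.0, -57.7]
contact_force: [0.4, 0.8, -0.6]
gripper_width: 0.0875
gripper_force: 0.0
```

```bash
python3 - <<'E'
from h import *
p,q=pose(); print(p,r.get_state()['joints'])
plan((.6,-.13,.34,-90))
E
```

```text
[0.52539641 0.12808093 0.30007682] [ 3.44725001e+01  4.72420053e+00 -5.66891386e+00 -1.36427372e-03
 -7.95943842e+01 -2.22057000e+00]
travel [0.5161, 0.1492, -0.0799] dr [-0.0, 0.0, 0.0896]
```

Emit:
jog_arm --travel '[[0.4, 0.15, -0.02], [0.4, 0.15, -0.02], [0.4, 0.15, -0.02], [0.4, 0.15, -0.02], [0.4, 0.15, -0.02], [0.4, 0.15, -0.02], [0.4, 0.15, -0.02], [0.4, 0.15, -0.02], [0.4, 0.15, -0.02], [0.4, 0.15, -0.02]]' --dr '[[0, 0, 0.0896], [0, 0, 0.0896], [0, 0, 0.0896], [0, 0, 0.0896], [0, 0, 0.0896], [0, 0, 0.0896], [0, 0, 0.0896], [0, 0, 0.0896], [0, 0, 0.0896], [0, 0, 0.0896]]' --claw '[1, 1, 1, 1, 1, 1, 1, 1, 1, 1]'

```text
time_s: 5.0
tcp_pos: [0.57, -0.0805, 0.31]
eef_rot: [-180.0, 0.0, -89.6]
contact_force: [-0.4, -0.6, 0.5]
gripper_width: 0.0874
gripper_force: 0.0
```

```bash
python3 - <<'E'
from h import *
p,q=pose(); print(p,q.as_euler('xyz',degrees=True))
c=cam('wrist'); save(c,'pics/w1.png'); W=cloud(c)
for t in ['bay0','screw_top','bar_hinge','bar_handle']:
    for d in r.tip_of(t,'wrist')[:5]:
        u,v=d['at']; print(t,round(d['conf'],2),np.round(d['at'],1),np.round(W[int(round(v)),int(round(u))],4),'ray',np.round(ray(c,u,v,.083),4))
np.save('W1.npy',W)
E
```

```text
[ 0.57003639 -0.08047515  0.31003452] [-1.79993950e+02  8.64233590e-04 -8.96188923e+01]
bay0 0.86 [302.5 156.4] [ 0.5969 -0.1386  0.0516] ray [ 0.5945 -0.1394  0.083 ]
bay0 0.75 [243.7 216. ] [ 0.6747 -0.0608  0.0514] ray [ 0.6679 -0.0675  0.083 ]
bay0 0.65 [230.3 165.3] [ 0.6891 -0.1268  0.0501] ray [ 0.6802 -0.1286  0.083 ]
screw_top 0.25 [309.3 211.8] [ 0.5885 -0.0665  0.0506] ray [ 0.5868 -0.0732  0.083 ]
bar_hinge 0.65 [248.4  89.7] [ 0.6453 -0.2051  0.1304] ray [ 0.6542 -0.2116  0.083 ]
bar_hinge 0.63 [404.8 372.7] [0.4558 0.1493 0.0947] ray [0.4528 0.1576 0.083 ]
```

View pics/w1.png

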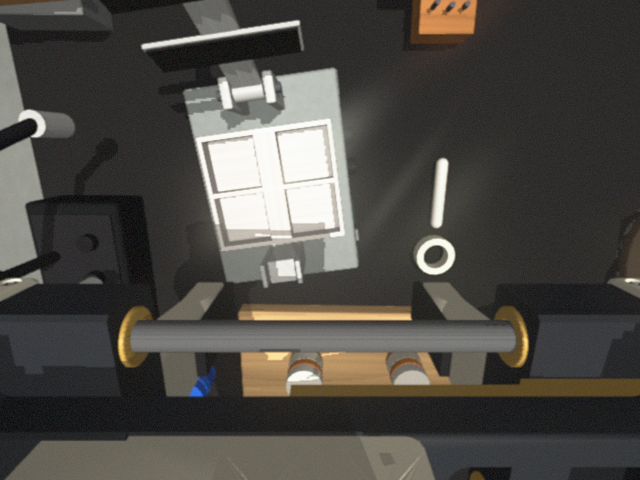

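The wrist view shows the carrier tilted about 8° at (205–345, 120–245), with the hinge cheeks at (248,90) and the catch post at (283,268). I'll fit its frame from the depth data.

```bash
python3 - <<'E'
from h import *
W=np.load('W1.npy'); Z=W[...,2]
reg=(W[...,0]>.5)&(W[...,0]<.8)&(W[...,1]>-.25)&(W[...,1]<.03)
m=reg&(Z>.0725)&(Z<.082); k,l,st,ce=cv2.connectedComponentsWithStats(m.astype(np.uint8)); i=1+st[1:,4].argmax(); print(st[1:,4].max(),np.median(Z[l==i]))
pt=W[l==i][:,:2].astype(np.float32); rc=cv2.minAreaRect(pt); print('carrier',rc)
m=reg&(Z>.042)&(Z<.048); k,l,st,ce=cv2.connectedComponentsWithStats(m.astype(np.uint8)); 
pt=W[m][:,:2].astype(np.float32); print('box',cv2.minAreaRect(pt))
m=reg&(Z>.126)&(Z<.14); k,l,st,ce=cv2.connectedComponentsWithStats(m.astype(np.uint8))
for i in range(1,k):
    if st[i,4]>20: print('high',st[i],np.round(W[l==i].mean(0),4))
# bay floors
m=reg&(Z>.0485)&(Z<.0535); k,l,st,ce=cv2.connectedComponentsWithStats(m.astype(np.uint8))
for i in range(1,k):
    if st[i,4]>300: print('floor',st[i],np.round(W[l==i].mean(0),4),cv2.minAreaRect(W[l==i][:,:2].astype(np.float32)))
m=(Z>.015)&(Z<.05)&(W[...,1]>.05)
E
```

```text
5166 0.07703951257810474
carrier ((0.6324150562286377, -0.10106325149536133), (0.16031965613365173, 0.14219598472118378), 8.005972862243652)
box ((0.6321827173233032, -0.10134324431419373), (0.1894546002149582, 0.25924140214920044), 7.983122825622559)
high [ 215   70   66   41 1371] [ 0.6461 -0.205   0.1318]
high [295 261   7  22  85] [ 0.5988 -0.0111  0.1272]
high [259 265   9  23  90] [ 0.6394 -0.0059  0.127 ]
floor [ 277  126   56   57 2483] [ 0.5936 -0.1415  0.0512] ((0.5935093760490417, -0.14086835086345673), (0.062220506370067596, 0.06219413876533508), 7.987471103668213)
floor [ 207  136   55   56 2269] [ 0.6833 -0.1289  0.0511] ((0.683243453502655, -0.12826408445835114), (0.05764244869351387, 0.062195148319005966), 7.921724319458008)
floor [ 286  183   53   50 2100] [ 0.5839 -0.0725  0.0512] ((0.5837440490722656, -0.0718919187784195), (0.062182165682315826, 0.05948984622955322), 8.180532455444336)
floor [ 219  192   52   50 1910] [ 0.6737 -0.0597  0.0511] ((0.6734750270843506, -0.05927053093910217), (0.05789188668131828, 0.059663258492946625), 8.01518440246582)
```

```bash
python3 - <<'E'
from h import *
plan((.595,.172,.2,-82))
E
```

```text
travel [-0.5052, -0.053, 0.22] dr [-0.0, 0.0, -0.0212]
```

Emit:
jog_arm --travel '[[-0.505, -0.053, 0.05], [-0.505, -0.053, 0.05], [-0.505, -0.053, 0.05], [-0.505, -0.053, 0.2], [-0.505, -0.053, 0.2], [-0.505, -0.053, 0.2], [-0.505, -0.053, 0.2], [-0.505, -0.053, 0.2], [-0.505, -0.053, 0.2], [-0.505, -0.053, 0.2]]' --dr '[[0, 0, -0.0212], [0, 0, -0.0212], [0, 0, -0.0212], [0, 0, -0.0212], [0, 0, -0.0212], [0, 0, -0.0212], [0, 0, -0.0212], [0, 0, -0.0212], [0, 0, -0.0212], [0, 0, -0.0212]]' --claw '[1, 1, 1, 1, 1, 1, 1, 1, 1, 1]'

```text
time_s: 6.5
tcp_pos: [0.5952, 0.1715, 0.2107]
eef_rot: [-179.9, 0.0, -82.1]
contact_force: [-0.2, -0.6, -0.0]
gripper_width: 0.0873
gripper_force: 0.0
```

```bash
cat >> h.py <<'E'
def caps(n,zlo=.085,zhi=.103,box=(.3,.8,-.3,.5)):
    c=cam(n); W=cloud(c); h=cv2.cvtColor(c['pixels'],cv2.COLOR_RGB2HSV)
    m=(W[...,2]>zlo)&(W[...,2]<zhi)&(W[...,0]>box[0])&(W[...,0]<box[1])&(W[...,1]>box[2])&(W[...,1]<box[3])&(h[...,1]<60)
    k,l,st,ce=cv2.connectedComponentsWithStats(m.astype(np.uint8))
    for i in range(1,k):
        if st[i,4]>60:
            P=W[l==i]; cc,rad=cv2.minEnclosingCircle(P[:,:2].astype(np.float32))
            print(n,'cap',st[i].tolist(),'circ',np.round(cc,4),round(rad,4),'mean',np.round(P.mean(0),4))
    return c,W
E
python3 - <<'E'
from h import *
print(pose()[0]); c,W=caps('wrist'); caps('scene'); caps('top'); save(c,'pics/w2.png')
plan((.595,.172,.066,-82))
E
```

```text
[0.5952314  0.1714677  0.21067429]
wrist cap [295, 0, 8, 25, 75] circ [6.377e-01 4.000e-04] 0.009 mean [0.6365 0.0051 0.0938]
wrist cap [347, 0, 8, 25, 71] circ [ 0.5977 -0.0039] 0.0076 mean [0.5979 0.0007 0.0937]
wrist cap [305, 16, 41, 10, 304] circ [0.6171 0.0043] 0.016 mean [0.6168 0.0058 0.0944]
wrist cap [147, 81, 42, 80, 607] circ [0.7506 0.1003] 0.0315 mean [0.7303 0.0989 0.0948]
wrist cap [295, 200, 55, 55, 2363] circ [0.5958 0.1726] 0.0258 mean [0.5959 0.1714 0.094 ]
wrist cap [451, 219, 58, 55, 2422] circ [0.446  0.1709] 0.0264 mean [0.4477 0.1694 0.0938]
scene cap [331, 156, 21, 19, 296] circ [0.4462 0.1732] 0.0273 mean [0.4478 0.1708 0.0942]
scene cap [366, 198, 22, 21, 340] circ [0.5942 0.1746] 0.0281 mean [0.5974 0.1729 0.094 ]
scene cap [307, 245, 22, 17, 81] circ [ 0.6196 -0.0067] 0.0256 mean [ 0.6287 -0.0121  0.0938]
scene cap [378, 269, 28, 19, 109] circ [0.7591 0.0979] 0.0313 mean [0.7709 0.084  0.0946]
top cap [258, 219, 9, 17, 75] circ [0.5973 0.1612] 0.0222 mean [0.6004 0.156  0.0942]
top cap [243, 277, 21, 21, 338] circ [0.4445 0.1695] 0.0262 mean [0.4438 0.1694 0.0942]
travel [-0.0006, 0.0001, 0.2884] dr [-0.0, 0.0, -0.0001]
```

Emit:
jog_arm --travel '[[0, 0, 0.1], [0, 0, 0.2], [0, 0, 0.26], [0, 0, 0.289], [0, 0, 0.289], [0, 0, 0.289], [0, 0, 0.289], [0, 0, 0.289], [0, 0, 0.289], [0, 0, 0.289]]' --dr '[[0, 0, 0], [0, 0, 0], [0, 0, 0], [0, 0, 0], [0, 0, 0], [0, 0, 0], [0, 0, 0], [0, 0, 0], [0, 0, 0], [0, 0, 0]]' --claw '[1, 1, 1, 1, 1, 0, 0, 0, 0, 0]' --newtons 30

```text
time_s: 7.9
tcp_pos: [0.595, 0.1719, 0.0656]
eef_rot: [-180.0, 0.0, -82.0]
contact_force: [0.5, -0.9, 0.8]
gripper_width: 0.0432
gripper_force: 0.0
```

```bash
python3 - <<'E'
from h import *
s=r.get_state(); print(s['tcp_pos'],s['gripper_width'],s['gripper_force'])
x,y=.6711,-.0614
z=s['tcp_pos'][2]
plan((.5958,.1715,.16,-82),(x,y,.16,-82),(x,y,z+.022,-82))
E
```

```text
[0.59501074 0.17189694 0.06561379] 0.04324892289527702 0.0
travel [0.001, -0.0015, -0.1888] dr [-0.0, 0.0, -0.0]
travel [0.4832, -0.0859, -0.1888] dr [-0.0, 0.0, -0.0]
travel [0.4832, -0.0859, -0.044] dr [-0.0, 0.0, -0.0]
```

```bash
python3 - <<'E'
from h import *
s=r.get_state(); print(s['gripper_width'])
c,W=caps('scene'); save(c,'pics/s3.png',(280,110,500,310),2.5); caps('wrist'); caps('top')
E
```

```text
0.04324892289527702
scene cap [331, 156, 12, 19, 150] circ [0.4452 0.1714] 0.0261 mean [0.4421 0.1617 0.094 ]
scene cap [366, 198, 17, 21, 216] circ [0.5947 0.172 ] 0.0265 mean [0.5959 0.1652 0.0939]
scene cap [307, 244, 22, 17, 82] circ [ 0.6204 -0.0078] 0.0256 mean [ 0.6289 -0.0124  0.0937]
scene cap [378, 269, 28, 19, 106] circ [0.7596 0.0973] 0.0312 mean [0.7706 0.0836 0.0941]
wrist cap [0, 29, 76, 148, 3893] circ [0.7501 0.1004] 0.0314 mean [0.7296 0.099  0.0946]
wrist cap [275, 243, 94, 77, 5723] circ [0.5959 0.1719] 0.0255 mean [0.5963 0.1666 0.0939]
wrist cap [548, 276, 62, 44, 1757] circ [0.4572 0.1546] 0.0168 mean [0.4599 0.1567 0.0924]
wrist cap [559, 352, 30, 16, 349] circ [0.4537 0.1923] 0.0095 mean [0.4524 0.1908 0.0942]
top cap [243, 277, 21, 21, 333] circ [0.4445 0.1701] 0.0262 mean [0.4438 0.1696 0.0942]
```

View pics/s3.png

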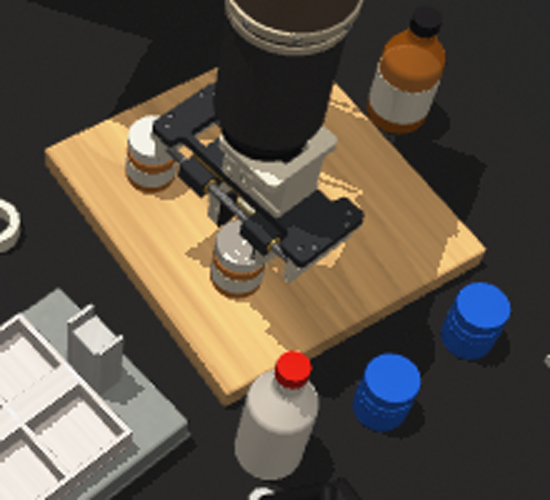

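Emit:
jog_arm --travel '[[0, 0, 0], [0, 0, 0], [0, 0, 0], [0, 0, 0], [0, 0, 0], [0, 0, 0], [0, 0, 0], [0, 0, 0], [0, 0, 0], [0, 0, 0]]' --dr '[[0, 0, 0], [0, 0, 0], [0, 0, 0], [0, 0, 0], [0, 0, 0], [0, 0, 0], [0, 0, 0], [0, 0, 0], [0, 0, 0], [0, 0, 0]]' --claw '[0, 0, 0, 0, 0, 0, 0, 0, 0, 0]' --newtons 30

```text
time_s: 9.3
tcp_pos: [0.595, 0.1719, 0.0654]
eef_rot: [180.0, -0.0, -82.0]
contact_force: [-0.4, -0.6, -0.1]
gripper_width: 0.0001
gripper_force: 0.0
```

```bash
python3 - <<'E'
from h import *
s=r.get_state(); print(s['gripper_width'])
c,W=caps('wrist'); save(c,'pics/w4.png')
E
```

```text
0.00012280681283732814
wrist cap [0, 29, 76, 148, 3900] circ [0.7508 0.1004] 0.0316 mean [0.7296 0.099  0.0947]
wrist cap [275, 243, 95, 77, 2887] circ [0.5965 0.1653] 0.0244 mean [0.5978 0.1575 0.0935]
wrist cap [541, 276, 69, 44, 1994] circ [0.4573 0.1599] 0.0203 mean [0.4612 0.158  0.0921]
wrist cap [554, 352, 35, 16, 362] circ [0.454  0.1923] 0.0105 mean [0.4528 0.1907 0.0942]
```

View pics/w4.png

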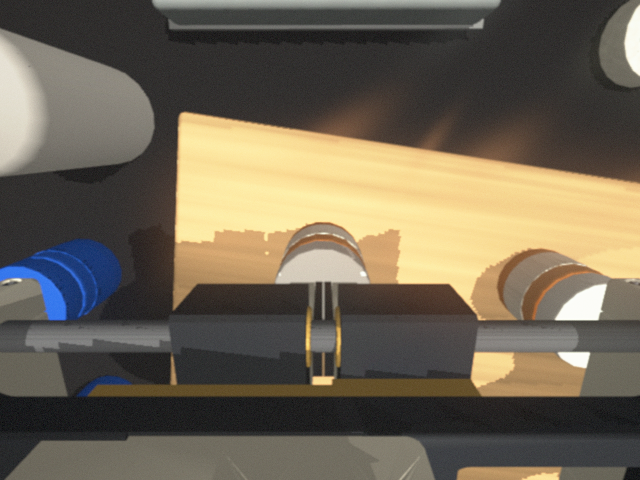

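```bash
python3 - <<'E'
from h import *
c=cam('wrist'); W=cloud(c); print(pose()[0])
for u in (250,290,312,323,333,400): print(u,[(v,np.round(W[v,u],3).tolist(),round(float(c['range_z'][v,u]),3)) for v in (260,280,292,305,330,360,378)])
d=cam('scene'); save(d,'pics/s5.png',(330,140,450,240),5)
E
```

```text
[0.59499132 0.17187809 0.06545747]
250 [(260, [0.645, 0.182, 0.03], 0.243), (280, [0.644, 0.197, 0.03], 0.247), (292, [0.619, 0.135, 0.179], 0.089), (305, [0.618, 0.135, 0.187], 0.081), (330, [0.616, 0.138, 0.192], 0.077), (360, [0.616, 0.146, 0.192], 0.079), (378, [0.615, 0.15, 0.192], 0.08)]
290 [(260, [0.614, 0.156, 0.093], 0.177), (280, [0.613, 0.166, 0.094], 0.179), (292, [0.609, 0.134, 0.179], 0.088), (305, [0.608, 0.134, 0.186], 0.081), (330, [0.607, 0.137, 0.192], 0.077), (360, [0.607, 0.145, 0.192], 0.08), (378, [0.606, 0.149, 0.192], 0.08)]
312 [(260, [0.603, 0.155, 0.093], 0.177), (280, [0.602, 0.165, 0.095], 0.178), (292, [0.602, 0.161, 0.118], 0.155), (305, [0.601, 0.165, 0.121], 0.153), (330, [0.602, 0.14, 0.185], 0.085), (360, [0.599, 0.174, 0.149], 0.129), (378, [0.598, 0.182, 0.148], 0.132)]
323 [(260, [0.598, 0.154, 0.094], 0.176), (280, [0.596, 0.165, 0.093], 0.18), (292, [0.595, 0.171, 0.094], 0.181), (305, [0.594, 0.178, 0.094], 0.182), (330, [0.6, 0.141, 0.184], 0.086), (360, [0.583, 0.255, 0.03], 0.266), (378, [0.581, 0.271, 0.03], 0.27)]
333 [(260, [0.593, 0.153, 0.094], 0.176), (280, [0.591, 0.164, 0.093], 0.18), (292, [0.592, 0.159, 0.118], 0.154), (305, [0.592, 0.164, 0.122], 0.153), (330, [0.597, 0.14, 0.185], 0.085), (360, [0.591, 0.173, 0.148], 0.129), (378, [0.59, 0.182, 0.147], 0.133)]
400 [(260, [0.541, 0.168, 0.029], 0.245), (280, [0.538, 0.183, 0.029], 0.248), (292, [0.581, 0.13, 0.179], 0.088), (305, [0.583, 0.131, 0.186], 0.082), (330, [nan, nan, nan], 0.0), (360, [0.582, 0.141, 0.193], 0.078), (378, [0.581, 0.146, 0.192], 0.08)]
```

View pics/s5.png

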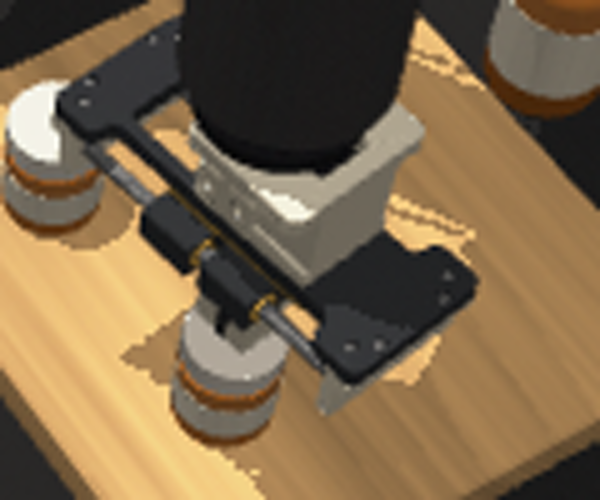

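```bash
python3 - <<'E'
from h import *
W=np.load('W1.npy'); p=np.array([.57004,-.08048,.31003]); q=R.from_euler('xyz',[180,0,-89.619],degrees=True)
L=q.inv().apply((W-p).reshape(-1,3)).reshape(W.shape)
for u in (60,140,185,210,225,323,430,445,460): print(u,[(v,np.round(L[v,u],3).tolist()) for v in (290,310,340,370,390,415)])
c=cam('wrist'); W=cloud(c); p,q=pose(); L=q.inv().apply((W-p).reshape(-1,3)).reshape(W.shape)
m=(L[...,2]<-.02)&(abs(L[...,1])<.02)&(abs(L[...,0])<.03)
print('closed: finger max z',np.nanmax(np.where(m&(W[...,2]>.1),L[...,2],-9)))
sc=cam('scene'); W=cloud(sc); L=q.inv().apply((W-p).reshape(-1,3)).reshape(W.shape)
m=(abs(L[...,1])<.075)&(abs(L[...,0])<.04)&(L[...,2]<-.034)&(L[...,2]>-.14)
for lo in np.arange(-.14,-.03,.01):
    mm=m&(L[...,2]>=lo)&(L[...,2]<lo+.01); 
    if mm.sum(): print(round(lo,3),mm.sum(),np.round(np.nanmin(L[mm],0),3),np.round(np.nanmax(L[mm],0),3))
E
```

```text
60 [(290, [0.039, -0.069, -0.111]), (310, [0.04, -0.06, -0.124]), (340, [0.033, -0.059, -0.126]), (370, [0.026, -0.06, -0.127]), (390, [0.021, -0.062, -0.127]), (415, [0.027, -0.05, -0.141])]
140 [(290, [0.039, -0.048, -0.111]), (310, [0.035, -0.047, -0.114]), (340, [0.031, -0.044, -0.121]), (370, [0.019, -0.048, -0.117]), (390, [0.014, -0.048, -0.118]), (415, [0.026, -0.035, -0.14])]
185 [(290, [-0.148, -0.217, 0.31]), (310, [0.012, -0.055, -0.07]), (340, [0.03, -0.034, -0.121]), (370, [0.001, -0.048, -0.092]), (390, [-0.007, -0.048, -0.093]), (415, [0.026, -0.027, -0.14])]
210 [(290, [0.012, -0.051, -0.05]), (310, [0.01, -0.046, -0.066]), (340, [0.03, -0.028, -0.12]), (370, [-0.285, -0.186, 0.297]), (390, [-0.334, -0.194, 0.309]), (415, [0.026, -0.022, -0.14])]
225 [(290, [0.011, -0.045, -0.047]), (310, [0.003, -0.044, -0.053]), (340, [0.03, -0.024, -0.12]), (370, [-0.294, -0.165, 0.308]), (390, [-0.335, -0.169, 0.31]), (415, [0.027, -0.019, -0.141])]
323 [(290, [-0.148, -0.0, 0.31]), (310, [-0.173, -0.0, 0.289]), (340, [0.03, -0.0, -0.12]), (370, [-0.274, -0.0, 0.281]), (390, [0.0
[... 439 characters left out ...]
0.215, 0.31]), (310, [0.012, 0.054, -0.07]), (340, [0.03, 0.033, -0.12]), (370, [0.0, 0.047, -0.092]), (390, [0.024, 0.03, -0.131]), (415, [0.027, 0.026, -0.141])]
closed: finger max z -0.036044582177511796
-0.14 92 [-0.018 -0.071 -0.14 ] [ 0.038  0.071 -0.13 ]
-0.13 292 [-0.025 -0.071 -0.13 ] [ 0.039  0.074 -0.12 ]
-0.12 137 [-0.028 -0.075 -0.12 ] [ 0.039  0.074 -0.11 ]
-0.11 22 [ 0.005 -0.034 -0.11 ] [ 0.037  0.033 -0.101]
-0.08 1 [ 0.008 -0.019 -0.071] [ 0.008 -0.019 -0.071]
-0.07 3 [ 0.008 -0.018 -0.065] [ 0.011 -0.004 -0.06 ]
-0.06 28 [-0.006 -0.017 -0.06 ] [ 0.012  0.014 -0.05 ]
-0.05 32 [-0.007 -0.016 -0.05 ] [ 0.011  0.016 -0.041]
-0.04 2 [ 0.006 -0.006 -0.039] [ 0.008  0.002 -0.038]
```

The pictures show the fingers shut 15–20 mm above the cap, so the real fingertips are about 45 mm short of the reported TCP. The body front is also 45 mm off its stated place. I'll use tip = TCP − 45 mm along the tool.

Emit:
jog_arm --travel '[[0, 0, -0.02], [0, 0, -0.02], [0, 0, -0.02], [0, 0, -0.02], [0, 0, -0.02], [0, 0, -0.02], [0, 0, -0.02], [0, 0, -0.02], [0, 0, -0.02], [0, 0, -0.02]]' --dr '[[0, 0, 0], [0, 0, 0], [0, 0, 0], [0, 0, 0], [0, 0, 0], [0, 0, 0], [0, 0, 0], [0, 0, 0], [0, 0, 0], [0, 0, 0]]' --claw '[1, 1, 1, 1, 1, 1, 1, 1, 1, 1]'

```text
time_s: 10.8
tcp_pos: [0.595, 0.1719, 0.0755]
eef_rot: [-180.0, 0.0, -82.0]
contact_force: [-0.8, -0.3, 0.4]
gripper_width: 0.0867
gripper_force: 0.0
```

Emit:
jog_arm --travel '[[0, 0, 0.03], [0, 0, 0.06], [0, 0, 0.09], [0, 0, 0.108], [0, 0, 0.108], [0, 0, 0.108], [0, 0, 0.108], [0, 0, 0.108], [0, 0, 0.108], [0, 0, 0.108]]' --dr '[[0, 0, 0], [0, 0, 0], [0, 0, 0], [0, 0, 0], [0, 0, 0], [0, 0, 0], [0, 0, 0], [0, 0, 0], [0, 0, 0], [0, 0, 0]]' --claw '[1, 1, 1, 1, 0, 0, 0, 0, 0, 0]' --newtons 30

```text
time_s: 12.05
tcp_pos: [0.5953, 0.172, 0.022]
eef_rot: [-180.0, 0.0, -82.0]
contact_force: [-1.2, -0.2, 3.6]
gripper_width: 0.0513
gripper_force: 30.0
```

```bash
python3 - <<'E'
from h import *
s=r.get_state(); print(s['tcp_pos'],s['gripper_width'],s['gripper_force'])
z=s['tcp_pos'][2]
x,y=.6711,-.0614
plan((.5958,.1715,z+.11,-82),(x,y,z+.11,-82),(x,y,z+.022,-82))
E
```

```text
[0.59529518 0.1720133  0.02195519] 0.05133297641376984 30.00054532662034
travel [0.0011, -0.001, -0.22] dr [-0.0001, 0.0, -0.0]
travel [0.4833, -0.0854, -0.22] dr [-0.0001, 0.0, -0.0]
travel [0.4834, -0.0853, -0.044] dr [-0.0001, 0.0, -0.0]
```

Emit:
jog_arm --travel '[[0, 0, -0.1], [0, 0, -0.2], [0, 0, -0.25], [0.1, 0, -0.25], [0.2, 0, -0.25], [0.3, 0, -0.25], [0.38, -0.04, -0.25], [0.44, -0.0854, -0.25], [0.4833, -0.0854, -0.25], [0.4833, -0.0854, -0.25]]' --dr '[[0, 0, 0], [0, 0, 0], [0, 0, 0], [0, 0, 0], [0, 0, 0], [0, 0, 0], [0, 0, 0], [0, 0, 0], [0, 0, 0], [0, 0, 0]]' --claw '[0, 0, 0, 0, 0, 0, 0, 0, 0, 0]'

```text
time_s: 13.3
tcp_pos: [0.67, -0.0629, 0.1455]
eef_rot: [179.9, 0.0, -82.1]
contact_force: [-0.6, 0.9, -1.4]
gripper_width: 0.0517
gripper_force: 30.0
```

```bash
python3 - <<'E'
from h import *
x,y=.6711,-.0614
plan((x,y,.047,-82),(x,y,.16,-82))
c,W=caps('wrist',.15,.26)
s=cam('scene'); save(s,'pics/s6.png',(220,140,420,310),3)
E
```

```text
travel [-0.0027, -0.0029, 0.1969] dr [0.0003, 0.0, -0.0004]
travel [-0.0028, -0.0025, -0.0291] dr [0.0003, 0.0, -0.0004]
wrist cap [85, 243, 474, 78, 11629] circ [ 0.6761 -0.1016] 0.0603 mean [ 0.6725 -0.0837  0.2181]
wrist cap [0, 278, 48, 43, 1662] circ [ 0.7533 -0.0817] 0.0045 mean [ 0.7556 -0.0869  0.2539]
wrist cap [598, 278, 42, 43, 1499] circ [ 0.5944 -0.1078] 0.0082 mean [ 0.5952 -0.1086  0.254 ]
wrist cap [18, 352, 49, 45, 1667] circ [ 0.7519 -0.0629] 0.0115 mean [ 0.7519 -0.0637  0.2544]
wrist cap [211, 352, 223, 33, 5880] circ [ 0.6717 -0.0684] 0.0336 mean [ 0.6697 -0.0575  0.2272]
wrist cap [583, 352, 44, 45, 1407] circ [ 0.5923 -0.0874] 0.009 mean [ 0.5926 -0.0866  0.2551]
wrist cap [558, 467, 37, 13, 422] circ [ 0.5872 -0.0485] 0.0091 mean [ 0.5874 -0.0489  0.2546]
```

View pics/s6.png

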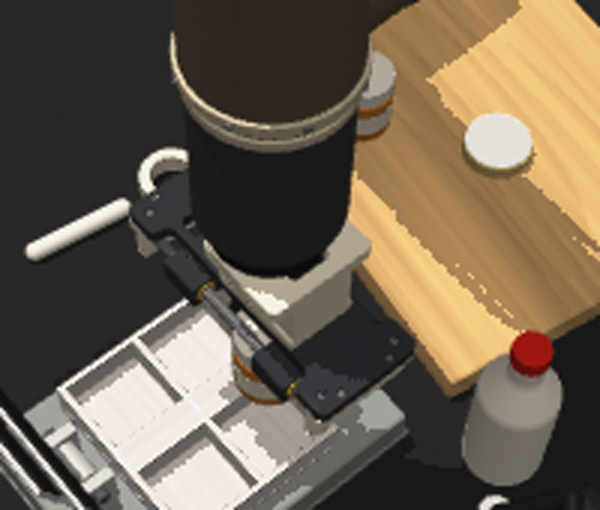

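Emit:
jog_arm --travel '[[0, 0, 0.05], [0, 0, 0.1], [0, 0, 0.15], [0, 0, 0.18], [0, 0, 0.195], [0, 0, 0.202], [0, 0, 0.204], [0, 0, 0.206], [0, 0, 0.206], [0, 0, 0.206]]' --dr '[[0, 0, 0], [0, 0, 0], [0, 0, 0], [0, 0, 0], [0, 0, 0], [0, 0, 0], [0, 0, 0], [0, 0, 0], [0, 0, 0], [0, 0, 0]]' --claw '[0, 0, 0, 0, 0, 0, 0, 0, 0, 0]'

```text
time_s: 14.65
tcp_pos: [0.6709, -0.0615, 0.0437]
eef_rot: [-180.0, -0.0, -82.0]
contact_force: [-0.7, 0.5, -1.3]
gripper_width: 0.0517
gripper_force: 30.0
```

Emit:
jog_arm --travel '[[0, 0, 0.003], [0, 0, 0.003], [0, 0, 0.003], [0, 0, 0.003], [0, 0, 0.003], [0, 0, -0.05], [0, 0, -0.12], [0, 0, -0.23], [0, 0, -0.23], [0, 0, -0.23]]' --dr '[[0, 0, 0], [0, 0, 0], [0, 0, 0], [0, 0, 0], [0, 0, 0], [0, 0, 0], [0, 0, 0], [0, 0, 0], [0, 0, 0], [0, 0, 0]]' --claw '[0, 0.7, 0.7, 0.7, 0.7, 0.7, 0.7, 0.7, 0.7, 0.7]'

```text
time_s: 15.9
tcp_pos: [0.6707, -0.0614, 0.1585]
eef_rot: [-180.0, 0.0, -82.0]
contact_force: [0.4, -0.7, 0.1]
gripper_width: 0.0615
gripper_force: 0.0
```

```bash
python3 - <<'E'
from h import *
print(pose()[0]); caps('wrist',.105,.125,(.5,.75,-.16,-.02)); caps('scene'); caps('top')
plan((.446,.170,.16,-82))
E
```

```text
[ 0.67067934 -0.06137074  0.15851852]
wrist cap [287, 215, 71, 70, 3910] circ [ 0.6714 -0.0609] 0.026 mean [ 0.6715 -0.0625  0.1149]
wrist cap [362, 304, 23, 10, 169] circ [ 0.626  -0.0217] 0.0087 mean [ 0.6254 -0.0211  0.1115]
scene cap [340, 157, 12, 19, 132] circ [0.4522 0.1774] 0.0261 mean [0.4575 0.1783 0.0941]
scene cap [378, 269, 28, 19, 111] circ [0.7581 0.0992] 0.0314 mean [0.7702 0.0834 0.0942]
travel [-0.5208, 0.3795, -0.005] dr [0.0004, 0.0, -0.0001]
```

Emit:
jog_arm --travel '[[-0.1, 0.05, -0.01], [-0.52, 0.38, -0.01], [-0.52, 0.38, -0.01], [-0.52, 0.38, -0.01], [-0.52, 0.38, -0.01], [-0.52, 0.38, -0.01], [-0.52, 0.38, -0.01], [-0.52, 0.38, -0.01], [-0.52, 0.38, -0.01], [-0.52, 0.38, -0.01]]' --dr '[[0, 0, 0], [0, 0, 0], [0, 0, 0], [0, 0, 0], [0, 0, 0], [0, 0, 0], [0, 0, 0], [0, 0, 0], [0, 0, 0], [0, 0, 0]]' --claw '[1, 1, 1, 1, 1, 1, 1, 1, 1, 1]'

```text
time_s: 17.3
tcp_pos: [0.447, 0.1689, 0.1631]
eef_rot: [180.0, -0.0, -82.1]
contact_force: [-0.6, -0.2, -0.2]
gripper_width: 0.0877
gripper_force: 0.0
```

```bash
python3 - <<'E'
from h import *
print(pose()[0]); caps('wrist'); caps('scene')
plan((.446,.170,.0225,-82))
E
```

```text
[0.44696817 0.16894753 0.16314041]
wrist cap [293, 210, 64, 65, 3193] circ [0.4454 0.1704] 0.0259 mean [0.4458 0.1691 0.094 ]
scene cap [331, 157, 21, 18, 294] circ [0.4474 0.1717] 0.0269 mean [0.4479 0.1708 0.0941]
scene cap [307, 244, 22, 17, 80] circ [ 0.6192 -0.0062] 0.0256 mean [ 0.6279 -0.0122  0.0934]
scene cap [378, 270, 28, 18, 109] circ [0.7597 0.0977] 0.031 mean [0.7713 0.0839 0.0938]
travel [-0.002, 0.0012, 0.2815] dr [0.0001, -0.0, -0.0002]
```

Emit:
jog_arm --travel '[[0, 0.002, 0.1], [0, 0.002, 0.2], [-0.001, 0.002, 0.25], [-0.001, 0.002, 0.281], [-0.001, 0.002, 0.281], [-0.001, 0.002, 0.281], [-0.001, 0.002, 0.281], [-0.001, 0.002, 0.281], [-0.001, 0.002, 0.281], [-0.001, 0.002, 0.281]]' --dr '[[0, 0, 0], [0, 0, 0], [0, 0, 0], [0, 0, 0], [0, 0, 0], [0, 0, 0], [0, 0, 0], [0, 0, 0], [0, 0, 0], [0, 0, 0]]' --claw '[1, 1, 1, 1, 0, 0, 0, 0, 0, 0]' --newtons 30

```text
time_s: 18.65
tcp_pos: [0.4458, 0.1702, 0.0236]
eef_rot: [-180.0, 0.0, -82.0]
contact_force: [-1.0, -0.3, 6.7]
gripper_width: 0.0518
gripper_force: 30.3
```

```bash
python3 - <<'E'
from h import *
s=r.get_state(); z=s['tcp_pos'][2]; print(z,s['gripper_width'],s['gripper_force'])
x,y=.5840,-.0737
plan((x,y,z+.125,-82),(x,y,z+.021,-82))
E
```

```text
0.023568045568140676 0.05175285650232717 30.25866273790598
travel [0.5214, -0.2061, -0.2501] dr [-0.0001, 0.0001, -0.0]
travel [0.5215, -0.2059, -0.0421] dr [-0.0001, 0.0001, -0.0]
```

Emit:
jog_arm --travel '[[0, 0, -0.1], [0, 0, -0.2], [0, 0, -0.25], [0.1, -0.04, -0.25], [0.2, -0.08, -0.25], [0.3, -0.12, -0.25], [0.4, -0.16, -0.25], [0.48, -0.19, -0.25], [0.5215, -0.206, -0.25], [0.5215, -0.206, -0.25]]' --dr '[[0, 0, 0], [0, 0, 0], [0, 0, 0], [0, 0, 0], [0, 0, 0], [0, 0, 0], [0, 0, 0], [0, 0, 0], [0, 0, 0], [0, 0, 0]]' --claw '[0, 0, 0, 0, 0, 0, 0, 0, 0, 0]'

```text
time_s: 19.9
tcp_pos: [0.5835, -0.0754, 0.1469]
eef_rot: [179.9, 0.0, -82.2]
contact_force: [-0.5, 0.0, -2.1]
gripper_width: 0.0514
gripper_force: 30.2
```

```bash
python3 - <<'E'
from h import *
s=r.get_state(); print(s['tcp_pos'],s['gripper_width'],s['gripper_force'],s['contact_force'])
x,y=.5840,-.0737
plan((x,y,.0445,-82))
c,W=caps('scene',.08,.24,(.5,.75,-.16,0.))
E
```

```text
[ 0.58353475 -0.07539267  0.14689371] 0.05139085089229016 30.22355813300237 [-0.52229633  0.02898159 -2.08664683]
travel [-0.0032, -0.0017, 0.2048] dr [0.0003, 0.0, -0.0005]
scene cap [271, 234, 20, 12, 69] circ [ 0.6015 -0.0881] 0.0258 mean [ 0.6002 -0.0898  0.1785]
scene cap [307, 238, 19, 24, 262] circ [ 0.6206 -0.0123] 0.0236 mean [ 0.6256 -0.0128  0.108 ]
scene cap [298, 263, 24, 24, 457] circ [ 0.6618 -0.0568] 0.035 mean [ 0.6725 -0.0598  0.1143]
```

Emit:
jog_arm --travel '[[0, 0, 0.05], [0, 0, 0.1], [0, 0, 0.15], [0, 0, 0.18], [0, 0, 0.195], [0, 0, 0.202], [0, 0, 0.206], [0, 0, 0.208], [0, 0, 0.208], [0, 0, 0.208]]' --dr '[[0, 0, 0], [0, 0, 0], [0, 0, 0], [0, 0, 0], [0, 0, 0], [0, 0, 0], [0, 0, 0], [0, 0, 0], [0, 0, 0], [0, 0, 0]]' --claw '[0, 0, 0, 0, 0, 0, 0, 0, 0, 0]'

```text
time_s: 21.2
tcp_pos: [0.5841, -0.074, 0.0446]
eef_rot: [-179.9, -0.0, -82.0]
contact_force: [-1.2, 0.9, 3.6]
gripper_width: 0.0511
gripper_force: 30.2
```

Emit:
jog_arm --travel '[[0, 0, 0], [0, 0, 0], [0, 0, 0], [0, 0, 0], [0, 0, -0.05], [0, 0, -0.12], [0, 0, -0.25], [-0.05, 0, -0.38], [-0.1, 0, -0.5], [-0.1, 0, -0.5]]' --dr '[[0, 0, 0], [0, 0, 0], [0, 0, 0], [0, 0, 0], [0, 0, 0], [0, 0, 0], [0, 0, 0], [0, 0, 0], [0, 0, 0], [0, 0, 0]]' --claw '[0.68, 0.68, 0.68, 0.68, 0.68, 0.68, 0.68, 0.68, 0.68, 0.68]'

```text
time_s: 22.45
tcp_pos: [0.5785, -0.0234, 0.299]
eef_rot: [-179.5, 0.0, -81.9]
contact_force: [0.6, 0.6, -1.4]
gripper_width: 0.0596
gripper_force: 0.0
```

```bash
python3 - <<'E'
from h import *
print(pose()[0]); caps('wrist',.105,.125,(.5,.75,-.16,-.02)); caps('scene',.105,.125,(.5,.75,-.16,-.02));
C=np.array([.6323,-.1012]); ex=np.array([np.cos(np.radians(8)),np.sin(np.radians(8))]); ey=np.array([-ex[1],ex[0]])
for n in ('top','scene','wrist'):
    c=cam(n); W=cloud(c); L=np.stack([(W[...,:2]-C)@ex,(W[...,:2]-C)@ey,W[...,2]],-1)
    if n=='wrist': save(c,'pics/w7.png')
    m=(abs(L[...,0])<.06)&(L[...,1]<-.11)&(L[...,1]>-.24)&(L[...,2]>.14)&(L[...,2]<.36)
    if m.sum()<20: print(n,m.sum()); continue
    P=L[m]; print(n,len(P),P.min(0),P.max(0))
    # spine & tip: bin by z
    for lo in np.arange(.14,.36,.02):
        k=(P[:,2]>=lo)&(P[:,2]<lo+.02)
        if k.sum()>5: print(round(lo+.01,2),k.sum(),np.round([P[k,0].min(),P[k,0].max(),P[k,1].min(),np.median(P[k,1]),P[k,1].max()],4))
E
```

```text
[ 0.57847932 -0.02336694  0.29896948]
wrist cap [220, 142, 49, 49, 1889] circ [ 0.6711 -0.0609] 0.026 mean [ 0.6704 -0.0616  0.1149]
wrist cap [301, 146, 48, 50, 1827] circ [ 0.5845 -0.0684] 0.026 mean [ 0.5846 -0.0689  0.1151]
wrist cap [273, 208, 35, 6, 114] circ [ 0.6162 -0.0206] 0.0187 mean [ 0.6142 -0.0221  0.1145]
scene cap [275, 235, 24, 23, 405] circ [ 0.5846 -0.0659] 0.0268 mean [ 0.5861 -0.0671  0.115 ]
scene cap [298, 263, 24, 24, 439] circ [ 0.6707 -0.0587] 0.027 mean [ 0.6723 -0.0595  0.1149]
top 1765 [-0.05997766 -0.20957311  0.14018422] [ 0.05999516 -0.11075355  0.34057094]
0.15 60 [-0.0168  0.0124 -0.1226 -0.1165 -0.1108]
0.17 59 [-0.0565  0.0581 -0.1243 -0.1221 -0.1175]
0.19 251 [-0.06    0.0589 -0.14   -0.1262 -0.1202]
0.21 219 [-0.06    0.059  -0.1463 -0.1342 -0.1281]
0.23 50 [-0.0174  0.0512 -0.1489 -0.1457 -0.1408]
0.25 283 [-0.06    0.0585 -0.155  -0.1495 -0.145 ]
0.27 293 [-0.0596  0.06   -0.1703 -0.1577 -0.1506]
0.29 62 [-0.0168  0.0139 -0.1785 -0.1685 -0.1651]
0.31 129 [-0.0172  0.0139 -0.2096 -0.174  -0.1674]
0.33 357 [-0.0565  0.0527 -0.1959 -0.1869 -0.1751]
scene 1482 [-0.05986296 -0.20746461  0.14294344] [ 0.05992381 -0.11030788  0.3397761 ]
0.15 12 [-0.0146  0.0129 -0.1137 -0.1117 -0.1103]
0.17 17 [-0.0532  0.0594 -0.1305 -0.1187 -0.1178]
0.19 126 [-0.0594  0.0593 -0.1346 -0.1232 -0.1187]
0.21 214 [-0.0595  0.0595 -0.1382 -0.1314 -0.1258]
0.25 140 [-0.0587  0.0597 -0.163  -0.1468 -0.1426]
0.27 284 [-0.0599  0.0599 -0.1705 -0.1556 -0.1495]
0.29 51 [-0.0103  0.0156 -0.2045 -0.1697 -0.1638]
0.31 171 [-0.0163  0.0153 -0.2075 -0.193  -0.1659]
0.33 464 [-0.0538  0.0553 -0.1932 -0.1872 -0.1733]
wrist 0
```

```bash
cat >> h.py <<'E'
C=np.array([.6323,-.1012]); ex=np.array([np.cos(np.radians(8)),np.sin(np.radians(8))]); ey=np.array([-ex[1],ex[0]])
def loc(W): return np.stack([(W[...,:2]-C)@ex,(W[...,:2]-C)@ey,W[...,2]],-1)
def wor(x,y): return C+x*ex+y*ey
E
python3 - <<'E'
from h import *
from scipy.optimize import least_squares
A=[]
for n in ('top','scene'):
    L=loc(cloud(cam(n)))
    m=(abs(L[...,0])<.052)&(abs(L[...,0])>.02)&(L[...,1]<-.15)&(L[...,1]>-.215)&(L[...,2]>.312)&(L[...,2]<.36)
    P=L[m][:,1:]; A.append(P)
    f=least_squares(lambda c:np.hypot(*(P-c).T)-.006,[-.185,.33],loss='soft_l1',f_scale=.002); print(n,len(P),f.x,P.min(0),P.max(0))
P=np.vstack(A); f=least_squares(lambda c:np.hypot(*(P-c).T)-.006,[-.185,.33],loss='soft_l1',f_scale=.002); print(f.x)
y,z=f.x; print('theta',np.degrees(np.arctan2(z-.122,y+.105)-np.arctan2(.004,.224)),'rad',np.hypot(z-.122,y+.105))
rx,ry=wor(-.036,y); print('rod world',rx,ry,z); print(r.get_state()['joints'])
plan((rx,ry,z+.10-.045+.019,-172),(rx,ry,z-.019-.045,-172))
E
```

```text
top 174 [-0.18994191  0.3296076 ] [-0.19622822  0.32842714] [-0.18275252  0.33963963]
scene 240 [-0.18692327  0.32972981] [-0.1932571   0.32759814] [-0.181157    0.33885333]
[-0.18806835  0.32959616]
theta 110.78548895675976 rad 0.22359900848872233
rod world 0.6228244046547169 -0.29244831101440594 0.3295961613864077
[ 1.69361084e+01  8.58390570e+00 -2.22080305e+00 -1.59901734e-02
 -7.93751127e+01 -8.98673992e+00]
travel [0.5428, -0.0179, -0.223] dr [0.0004, -0.0004, 0.2499]
travel [0.5428, -0.0187, 0.053] dr [0.0004, -0.0004, 0.2499]
```

Emit:
jog_arm --travel '[[0, 0, -0.1], [0, 0, -0.2], [0.1, 0, -0.223], [0.543, -0.018, -0.223], [0.543, -0.018, -0.223], [0.543, -0.018, -0.223], [0.543, -0.018, -0.223], [0.543, -0.018, -0.223], [0.543, -0.018, -0.223], [0.543, -0.018, -0.223]]' --dr '[[0, 0, 0.05], [0, 0, 0.1], [0, 0, 0.15], [0, 0, 0.25], [0, 0, 0.25], [0, 0, 0.25], [0, 0, 0.25], [0, 0, 0.25], [0, 0, 0.25], [0, 0, 0.25]]' --claw '[0.5, 0.5, 0.5, 0.5, 0.5, 0.5, 0.5, 0.5, 0.5, 0.5]'

```text
time_s: 24.05
tcp_pos: [0.6232, -0.2926, 0.4039]
eef_rot: [180.0, -0.1, -172.0]
contact_force: [-0.4, -0.3, 0.2]
gripper_width: 0.0437
gripper_force: 0.0
```

```bash
python3 - <<'E'
from h import *
s=r.get_state();print(s['tcp_pos'],s['eef_rot'],s['joints'],s['gripper_width'])
plan((.6228,-.2924,.2656,-172))
c=cam('wrist'); save(c,'pics/w8.png')
W=cloud(c);L=loc(W)
for d in r.tip_of('bar_handle','wrist')[:2]: u,v=d['at']; print(d['conf'],L[int(v),int(u)])
m=(abs(L[...,0])<.056)&(L[...,1]<-.15)&(L[...,1]>-.23)&(L[...,2]>.315)&(L[...,2]<.36)
if m.sum(): P=L[m]; print(len(P),P.min(0),P.max(0))
E
```

```text
[ 0.62324762 -0.29263858  0.4039158 ] [ 1.79956617e+02 -1.22109233e-01 -1.72029884e+02] [-8.98102448e+00  1.95852415e+01  2.61475325e+01 -5.93690671e-03
 -9.66917435e+01 -7.30495906e+01] 0.04368964785162935
travel [0.0002, 0.0004, 0.2766] dr [0.0001, -0.0003, -0.0001]
0.85 [-0.00365241 -0.19164963  0.33537731]
1884 [-0.05594312 -0.19612473  0.31510763] [ 0.03414581 -0.17513394  0.33768608]
```

View pics/w8.png

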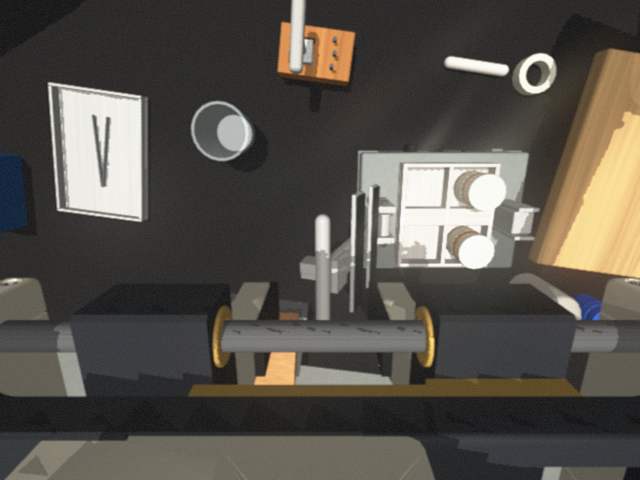

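The rod at (322, 215–320) lies centred between the fingers, and both jars are in the bays on the catch side. I'll descend and grip the rod lightly.

Emit:
jog_arm --travel '[[0, 0, 0.1], [0, 0, 0.2], [0, 0, 0.25], [0, 0, 0.2766], [0, 0, 0.2766], [0, 0, 0.2766], [0, 0, 0.2766], [0, 0, 0.2766], [0, 0, 0.2766], [0, 0, 0.2766]]' --dr '[[0, 0, 0], [0, 0, 0], [0, 0, 0], [0, 0, 0], [0, 0, 0], [0, 0, 0], [0, 0, 0], [0, 0, 0], [0, 0, 0], [0, 0, 0]]' --claw '[0.5, 0.5, 0.5, 0.5, 0.12, 0.12, 0.12, 0.12, 0.12, 0.12]' --newtons 8

```text
time_s: 25.4
tcp_pos: [0.6238, -0.2928, 0.2682]
eef_rot: [-179.9, 0.1, -172.0]
contact_force: [1.8, -3.3, 4.7]
gripper_width: 0.0116
gripper_force: 8.0
```

```bash
python3 - <<'E'
from h import *
s=r.get_state();print(s['tcp_pos'],s['gripper_width'],s['gripper_force'],s['contact_force'])
a0=np.radians(110.8)
def rod(t): return np.array([-.105+.224*np.cos(t)-.004*np.sin(t), .122+.224*np.sin(t)+.004*np.cos(t)])
p,q=pose(); b=rod(a0)
for t in [105,100,95,90,85,80,75,70,65,60,55,50,45,40,35,30,25,20,15,10,5,0]:
    d=rod(np.radians(t))-b; w=np.array([*(d[0]*ey),d[1]]); print(t,np.round(q.inv().apply(w)/.5,4).tolist())
E
```

```text
[ 0.62381494 -0.29281144  0.268221  ] 0.011605297947894883 8.000324741005898 [ 1.76169994 -3.28865465  4.70923269]
105 [-0.0, 0.0429, -0.0148]
100 [-0.0, 0.0809, -0.024]
95 [0.0, 0.1195, -0.0298]
90 [0.0, 0.1585, -0.0323]
85 [0.0, 0.1976, -0.0313]
80 [0.0001, 0.2364, -0.027]
75 [0.0001, 0.2748, -0.0193]
70 [0.0001, 0.3123, -0.0082]
65 [0.0002, 0.3487, 0.006]
60 [0.0002, 0.3837, 0.0234]
55 [0.0002, 0.417, 0.0437]
50 [0.0003, 0.4485, 0.0669]
45 [0.0003, 0.4778, 0.0928]
40 [0.0004, 0.5048, 0.1211]
35 [0.0004, 0.5292, 0.1516]
30 [0.0005, 0.5508, 0.1842]
25 [0.0006, 0.5695, 0.2185]
20 [0.0006, 0.5852, 0.2543]
15 [0.0007, 0.5977, 0.2914]
10 [0.0007, 0.6069, 0.3294]
5 [0.0008, 0.6127, 0.368]
0 [0.0009, 0.6152, 0.407]
```

Emit:
jog_arm --travel '[[0, 0.043, -0.015], [0, 0.081, -0.024], [0, 0.1195, -0.03], [0, 0.1585, -0.0323], [0, 0.1976, -0.0313], [0, 0.2364, -0.027], [0, 0.2748, -0.0193], [0, 0.3123, -0.0082], [0, 0.3487, 0.006], [0, 0.3837, 0.0234]]' --dr '[[0, 0, 0], [0, 0, 0], [0, 0, 0], [0, 0, 0], [0, 0, 0], [0, 0, 0], [0, 0, 0], [0, 0, 0], [0, 0, 0], [0, 0, 0]]' --claw '[0.12, 0.12, 0.12, 0.12, 0.12, 0.12, 0.12, 0.12, 0.12, 0.12]'

```text
time_s: 26.65
tcp_pos: [0.5964, -0.1008, 0.2547]
eef_rot: [180.0, -0.0, -172.0]
contact_force: [0.6, -1.5, -0.3]
gripper_width: 0.0115
gripper_force: 8.0
```

Emit:
jog_arm --travel '[[0, 0.0333, 0.0203], [0, 0.0648, 0.0435], [0, 0.0941, 0.0694], [0, 0.1211, 0.0977], [0, 0.1455, 0.1282], [0, 0.1671, 0.1608], [0, 0.1858, 0.1951], [0, 0.1858, 0.1951], [0, 0.1858, 0.1951], [0, 0.1858, 0.1951]]' --dr '[[0, 0, 0], [0, 0, 0], [0, 0, 0], [0, 0, 0], [0, 0, 0], [0, 0, 0], [0, 0, 0], [0, 0, 0], [0, 0, 0], [0, 0, 0]]' --claw '[0.12, 0.12, 0.12, 0.12, 0.12, 0.12, 0.12, 0.35, 0.35, 0.35]'

```text
time_s: 27.9
tcp_pos: [0.5843, -0.0102, 0.1585]
eef_rot: [180.0, 0.1, -172.0]
contact_force: [0.5, 0.3, -0.6]
gripper_width: 0.0297
gripper_force: 0.2
```

```bash
python3 - <<'E'
from h import *
s=r.get_state();print(s['tcp_pos'],loc(s['tcp_pos']),s['gripper_width'],s['contact_force'])
def rod(t): t=np.radians(t); return np.array([-.105+.224*np.cos(t)-.004*np.sin(t), .122+.224*np.sin(t)+.004*np.cos(t)])
# tip on top of rod: TCP z = rod z+.006-.045 ; first hover 60 mm higher
T=[]
for t,h in [(25,.04),(25,.01),(20,0),(15,0),(10,0),(5,0),(2,0),(0,0),(0,-.003)]:
    y,z=rod(t); w=wor(-.038,y); T.append((*w,z+.006-.045+h,-172))
plan(*T)
E
```

```text
[ 0.58427296 -0.01022448  0.15854157] [-0.0348983   0.09677422  0.15854157] 0.029657986609374094 [ 0.5214392   0.34569802 -0.60879508]
travel [0.0061, -0.0009, -0.1255] dr [0.0, 0.0002, -0.0001]
travel [0.0061, -0.0009, -0.0655] dr [0.0, 0.0002, -0.0001]
travel [0.0062, 0.0147, -0.0097] dr [0.0, 0.0002, -0.0001]
travel [0.0062, 0.0271, 0.0274] dr [0.0, 0.0002, -0.0001]
travel [0.0063, 0.0362, 0.0654] dr [0.0, 0.0002, -0.0001]
travel [0.0063, 0.042, 0.1041] dr [0.0, 0.0002, -0.0001]
travel [0.0064, 0.0439, 0.1275] dr [0.0, 0.0002, -0.0001]
travel [0.0064, 0.0444, 0.1431] dr [0.0, 0.0002, -0.0001]
travel [0.0064, 0.0444, 0.1491] dr [0.0, 0.0002, -0.0001]
```

Emit:
jog_arm --travel '[[0, 0, -0.06], [0.006, 0, -0.1255], [0.006, 0, -0.1255], [0.006, 0, -0.1255], [0.006, 0, -0.1255], [0.006, 0, -0.1255], [0.006, 0, -0.1255], [0.006, 0, -0.1255], [0.006, -0.001, -0.1], [0.006, -0.001, -0.0655]]' --dr '[[0, 0, 0], [0, 0, 0], [0, 0, 0], [0, 0, 0], [0, 0, 0], [0, 0, 0], [0, 0, 0], [0, 0, 0], [0, 0, 0], [0, 0, 0]]' --claw '[0.35, 0.35, 0, 0, 0, 0, 0, 0, 0, 0]'

```text
time_s: 29.15
tcp_pos: [0.5809, -0.011, 0.1896]
eef_rot: [180.0, 0.0, -172.0]
contact_force: [-0.4, 0.1, -0.4]
gripper_width: 0.0006
gripper_force: 0.0
```

Emit:
jog_arm --travel '[[0, 0.0155, 0.056], [0, 0.022, 0.074], [0, 0.028, 0.093], [0, 0.037, 0.131], [0, 0.043, 0.17], [0, 0.045, 0.193], [0, 0.0453, 0.203], [0, 0.0453, 0.209], [0, 0.0453, 0.211], [0, 0.0453, 0.211]]' --dr '[[0, 0, 0], [0, 0, 0], [0, 0, 0], [0, 0, 0], [0, 0, 0], [0, 0, 0], [0, 0, 0], [0, 0, 0], [0, 0, 0], [0, 0, 0]]' --claw '[0, 0, 0, 0, 0, 0, 0, 0, 0, 0]'

```text
time_s: 30.4
tcp_pos: [0.5785, 0.0113, 0.0944]
eef_rot: [-179.9, 0.3, -171.8]
contact_force: [-30.3, 5.6, 67.9]
gripper_width: 0.0001
gripper_force: 33.9
```

Emit:
jog_arm --travel '[[0, 0, -0.03], [0, 0, -0.1], [0, 0, -0.2], [0, 0, -0.3], [0.1, 0, -0.4], [0.1, 0, -0.4], [0.1, 0, -0.4], [0.1, 0, -0.4], [0.1, 0, -0.4], [0.1, 0, -0.4]]' --dr '[[0, 0, 0], [0, 0, 0], [0, 0, 0], [0, 0, 0], [0, 0, 0], [0, 0, 0], [0, 0, 0], [0, 0, 0], [0, 0, 0], [0, 0, 0]]' --claw '[0, 0, 0, 0, 0, 0, 0, 0, 0, 0]'

```text
time_s: 31.65
tcp_pos: [0.5284, 0.0045, 0.2841]
eef_rot: [-180.0, -0.1, -172.0]
contact_force: [-0.0, 0.5, 0.5]
gripper_width: 0.0006
gripper_force: 0.0
```

```bash
python3 - <<'E'
from h import *
s=r.get_state();print(s['tcp_pos'],s['eef_rot'],s['contact_force'])
for n in ('scene','wrist','top'):
    c=cam(n); L=loc(cloud(c))
    if n!='top': save(c,f'pics/{n}9.png',(210,190,370,310) if n=='scene' else None,4 if n=='scene' else 1)
    rodm=(abs(L[...,0])<.054)&(abs(L[...,0])>.03)&(abs(L[...,1]-.119)<.012)&(L[...,2]>.09)&(L[...,2]<.2)
    sp=(abs(L[...,0])<.01)&(L[...,1]<.06)&(L[...,1]>-.08)&(L[...,2]>.1)&(L[...,2]<.2)
    hd=(abs(L[...,0])<.02)&(abs(L[...,1]-.094)<.02)&(L[...,2]>.143)&(L[...,2]<.2)
    for k,m in dict(rod=rodm,spine=sp,head=hd).items():
        if m.sum()>3: print(n,k,m.sum(),np.round(np.median(L[m],0),4),np.round(L[m].min(0),4),np.round(L[m].max(0),4))
E
```

```text
[0.52836587 0.00445934 0.28414506] [-1.79972908e+02 -1.07426180e-01 -1.72022678e+02] [-0.04704537  0.47344077  0.52550917]
scene rod 106 [-0.0006  0.1197  0.1316] [-0.0532  0.1145  0.1234] [0.0533 0.1275 0.1357]
scene spine 550 [-0.0004 -0.0136  0.1305] [-0.01   -0.08    0.1233] [0.01   0.0595 0.1366]
scene head 70 [0.0022 0.0953 0.1544] [-0.0088  0.0865  0.1431] [0.0089 0.1057 0.1586]
wrist rod 237 [-0.0424  0.1181  0.1309] [-0.054   0.1127  0.1265] [-0.03    0.1234  0.1332]
wrist spine 697 [-0.0013 -0.057   0.1302] [-0.01   -0.08    0.1277] [ 0.01   -0.0261  0.1324]
top spine 195 [-0.0003 -0.0492  0.1301] [-0.0097 -0.0794  0.1238] [ 0.0099 -0.0166  0.1368]
```

View pics/scene9.png

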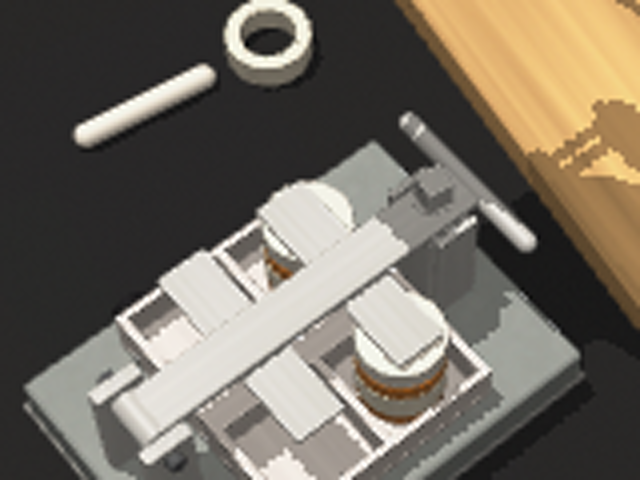

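```bash
python3 - <<'E'
from h import *
s=r.get_state();print(s['joints'])
plan((.43,-.35,.28,-88),(.43,-.35,.28,3.5))
E
```

```text
[ 2.17690253e+01  3.80445044e+00 -8.61337388e+00  1.77195847e-03
 -7.76257133e+01 -1.03792275e+02]
travel [0.2932, -0.6748, 0.0099] dr [0.0001, -0.0001, -0.2334]
travel [0.2932, -0.6748, 0.0099] dr [0.0002, -0.0001, -0.4876]
```

Emit:
jog_arm --travel '[[0.05, -0.1, 0], [0.1, -0.2, 0], [0.14, -0.3, 0], [0.18, -0.4, 0], [0.22, -0.5, 0], [0.26, -0.6, 0], [0.2932, -0.675, 0], [0.2932, -0.675, 0], [0.2932, -0.675, 0], [0.2932, -0.675, 0]]' --dr '[[0, 0, -0.029], [0, 0, -0.058], [0, 0, -0.087], [0, 0, -0.116], [0, 0, -0.145], [0, 0, -0.174], [0, 0, -0.203], [0, 0, -0.232], [0, 0, -0.261], [0, 0, -0.28]]' --claw '[0.5, 0.5, 0.5, 0.5, 0.5, 0.5, 0.5, 0.5, 0.5, 0.5]'

```text
time_s: 33.05
tcp_pos: [0.4298, -0.3504, 0.285]
eef_rot: [180.0, 0.0, -70.9]
contact_force: [0.2, 0.5, -0.2]
gripper_width: 0.0436
gripper_force: 0.0
```

Emit:
jog_arm --travel '[[0, 0, 0], [0, 0, 0], [0, 0, 0], [0, 0, 0], [0, 0, 0], [0, 0, 0], [0, 0, 0], [0, 0, 0], [0, 0, 0], [0, 0, 0]]' --dr '[[0, 0, -0.029], [0, 0, -0.058], [0, 0, -0.087], [0, 0, -0.116], [0, 0, -0.145], [0, 0, -0.174], [0, 0, -0.2076], [0, 0, -0.2076], [0, 0, -0.2076], [0, 0, -0.2076]]' --claw '[0.5, 0.5, 0.5, 0.5, 0.5, 0.5, 0.5, 0.5, 0.5, 0.5]'

```text
time_s: 34.3
tcp_pos: [0.43, -0.3501, 0.2851]
eef_rot: [-180.0, 0.0, 3.4]
contact_force: [0.7, 0.4, -0.4]
gripper_width: 0.0439
gripper_force: 0.0
```

```bash
python3 - <<'E'
from h import *
s=r.get_state();print(s['tcp_pos'],s['eef_rot'],s['joints'])
for n in ('wrist','scene','top'):
    c=cam(n); W=cloud(c)
    if n=='wrist': save(c,'pics/w10.png')
    m=(W[...,2]>.134)&(W[...,2]<.15)&(abs(W[...,0]-.43)<.07)&(abs(W[...,1]+.35)<.07)
    k,l,st,ce=cv2.connectedComponentsWithStats(m.astype(np.uint8)); i=1+st[1:,4].argmax(); P=W[l==i]; print(n,'grip',len(P),np.median(P[:,2]),cv2.minAreaRect(P[:,:2].astype(np.float32)))
    m=(W[...,2]>.036)&(W[...,2]<.048)&(abs(W[...,0]-.43)<.08)&(abs(W[...,1]+.35)<.09)
    print('block',m.sum(),cv2.minAreaRect(W[m][:,:2].astype(np.float32)) if m.sum()>10 else '')
E
```

```text
[ 0.42998307 -0.35009249  0.28512951] [-1.79998718e+02  4.05548729e-03  3.37984691e+00] [-1.89149590e+01  6.38675821e+00 -5.67757096e+00  3.60673374e-04
 -7.79399094e+01  1.12294731e+02]
wrist grip 1317 0.14045622004919645 ((0.4282650649547577, -0.35062700510025024), (0.08879540115594864, 0.015024934895336628), 3.6361618041992188)
block 3088 ((0.42726096510887146, -0.33147844672203064), (0.06422433257102966, 0.10321374237537384), 0.718389630317688)
scene grip 266 0.14032891145070736 ((0.4282754063606262, -0.34874993562698364), (0.0921151340007782, 0.015873806551098824), 3.633340358734131)
block 998 ((0.42767632007598877, -0.3284032940864563), (0.10413521528244019, 0.06881328672170639), 89.84542083740234)Traceback (most recent call last):
  File "<stdin>", line 7, in <module>
ValueError: attempt to get argmax of an empty sequence
```

View pics/w10.png

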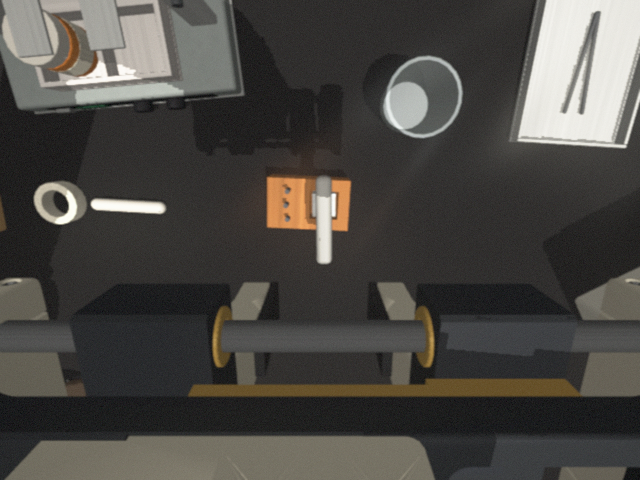

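Emit:
jog_arm --travel '[[-0.0035, 0.001, 0.12], [-0.0035, 0.001, 0.24], [-0.0035, 0.001, 0.34], [-0.0035, 0.001, 0.4], [-0.0035, 0.001, 0.424], [-0.0035, 0.001, 0.424], [-0.0035, 0.001, 0.424], [-0.0035, 0.001, 0.424], [-0.0035, 0.001, 0.424], [-0.0035, 0.001, 0.424]]' --dr '[[0, 0, 0], [0, 0, 0], [0, 0, 0], [0, 0, 0], [0, 0, 0], [0, 0, 0], [0, 0, 0], [0, 0, 0], [0, 0, 0], [0, 0, 0]]' --claw '[0.5, 0.5, 0.5, 0.5, 0.5, 0, 0, 0, 0, 0]' --newtons 45

```text
time_s: 35.7
tcp_pos: [0.429, -0.3511, 0.0742]
eef_rot: [179.9, -0.1, 3.5]
contact_force: [0.2, 0.9, 5.5]
gripper_width: 0.0159
gripper_force: 45.0
```

Emit:
jog_arm --travel '[[0, 0, -0.02], [0, 0, -0.05], [0, 0, -0.1], [0, 0, -0.2], [0, 0, -0.3], [0, 0, -0.36], [0, 0, -0.36], [0, 0, -0.36], [0, 0, -0.36], [0, 0, -0.36]]' --dr '[[0, 0, 0], [0, 0, 0], [0, 0, 0], [0, 0, 0], [0, 0, 0], [0, 0, 0], [0, 0, 0], [0, 0, 0], [0, 0, 0], [0, 0, 0]]' --claw '[0, 0, 0, 0, 0, 0, 0, 0, 0, 0]'

```text
time_s: 36.95
tcp_pos: [0.4279, -0.3505, 0.2522]
eef_rot: [-180.0, 0.1, 3.5]
contact_force: [-0.6, -0.2, -2.1]
gripper_width: 0.0155
gripper_force: 45.0
```

```bash
python3 - <<'E'
from h import *
s=r.get_state();print(s['tcp_pos'],s['eef_rot'],s['gripper_width'],s['gripper_force'],s['contact_force'])
c=cam('scene'); W=cloud(c); p=s['tcp_pos']
m=(np.hypot(W[...,0]-p[0],W[...,1]-p[1])<.055)&(W[...,2]>.1)&(W[...,2]<p[2]+.08)
P=W[m]
for lo in np.arange(.12,.36,.015):
    k=(P[:,2]>=lo)&(P[:,2]<lo+.015)
    if k.sum()>3: print(round(lo,3),k.sum(),np.round(P[k].mean(0)-p,4),np.round(P[k].min(0)-p,4),np.round(P[k].max(0)-p,4))
c2=cam('wrist'); W=cloud(c2); L=pose()[1].inv().apply((W-p).reshape(-1,3)).reshape(W.shape)
m=(abs(L[...,1])<.03)&(abs(L[...,0])<.06)&(L[...,2]>-.08)&(L[...,2]<.02); k,l,st,ce=cv2.connectedComponentsWithStats(m.astype(np.uint8))
for i in range(1,k):
    if st[i,4]>100: P=L[l==i]; print('held',st[i,4],P.min(0),P.max(0),np.median(P,0),cv2.minAreaRect(P[:,:2].astype(np.float32)))
# head orientation from scene? head pixels
L=loc(cloud(c)); hd=(abs(L[...,0])<.02)&(abs(L[...,1]-.094)<.02)&(L[...,2]>.15)&(L[...,2]<.17); print('head',hd.sum(),np.median(L[hd],0),cv2.minAreaRect(L[hd][:,:2].astype(np.float32)))
E
```

```text
[ 0.42788242 -0.35050963  0.25220714] [-1.79955902e+02  9.21050361e-02  3.51777519e+00] 0.015484729817001728 44.9968546628952 [-0.63660351 -0.20722187 -2.11191329]
0.18 42 [ 0.0106  0.0022 -0.062 ] [-0.0131 -0.0135 -0.0684] [ 0.0148  0.0175 -0.0573]
0.195 61 [ 0.0122  0.0024 -0.0493] [ 0.0068 -0.0119 -0.0571] [ 0.0159  0.0168 -0.0424]
0.21 173 [ 0.0034  0.0024 -0.0331] [-0.0174 -0.0132 -0.0422] [ 0.0161  0.017  -0.0275]
0.225 34 [ 0.0027  0.0017 -0.02  ] [-0.0117 -0.006  -0.0272] [ 0.0061  0.008  -0.0128]
0.24 15 [ 0.0035  0.0016 -0.0077] [ 0.0008 -0.0037 -0.0115] [ 0.0068  0.0072 -0.0006]
0.285 46 [0.011  0.0016 0.0437] [ 0.0062 -0.0209  0.0381] [0.0413 0.0255 0.0476]
0.3 150 [0.0182 0.0026 0.0564] [-0.031  -0.0215  0.0479] [0.0451 0.0264 0.0627]
0.315 305 [0.011  0.0025 0.0668] [-0.0323 -0.0227  0.0629] [0.0442 0.0273 0.0768]
0.33 6 [0.0088 0.0093 0.0787] [ 0.0041 -0.0067  0.078 ] [0.0119 0.0146 0.0794]
held 5462 [ 0.00287392 -0.02275524 -0.07839698] [ 0.04435681  0.02415899 -0.03672277] [ 0.01779377  0.0005078  -0.06579997] ((0.01951923966407776, 0.005222843959927559), (0.04243311658501625, 0.04149026796221733), 28.358789443969727)
held 1186 [-0.02908549 -0.007296   -0.06842429] [-0.0091999   0.00851926 -0.06139233] [-0.01818913  0.00081761 -0.06644355] ((-0.01909688301384449, 0.0007152045145630836), (0.019812939688563347, 0.01581612415611744), 0.5990404486656189)
head 51 [-0.00042916  0.09506909  0.15543361] ((-0.000739123672246933, 0.09625612944364548), (0.015434330329298973, 0.017435584217309952), 77.08076477050781)
```

```bash
python3 - <<'E'
from h import *
plan((.535,-.0076,.265,0))
E
```

```text
travel [0.2556, -0.6716, -0.0249] dr [-0.0001, 0.0002, 0.0098]
```

Emit:
jog_arm --travel '[[0.02, -0.05, -0.025], [0.06, -0.15, -0.025], [0.1, -0.26, -0.025], [0.14, -0.37, -0.025], [0.18, -0.48, -0.025], [0.22, -0.58, -0.025], [0.245, -0.64, -0.025], [0.2556, -0.6716, -0.025], [0.2556, -0.6716, -0.025], [0.2556, -0.6716, -0.025]]' --dr '[[0, 0, 0.0098], [0, 0, 0.0098], [0, 0, 0.0098], [0, 0, 0.0098], [0, 0, 0.0098], [0, 0, 0.0098], [0, 0, 0.0098], [0, 0, 0.0098], [0, 0, 0.0098], [0, 0, 0.0098]]' --claw '[0, 0, 0, 0, 0, 0, 0, 0, 0, 0]'

```text
time_s: 38.3
tcp_pos: [0.5349, -0.0084, 0.2656]
eef_rot: [180.0, 0.0, -0.0]
contact_force: [-0.0, 0.2, -2.9]
gripper_width: 0.0156
gripper_force: 45.0
```

```bash
python3 - <<'E'
from h import *
s=r.get_state();print(s['tcp_pos'],s['eef_rot'],s['gripper_width'],s['gripper_force'])
c=cam('wrist'); W=cloud(c); L=loc(W)
m=(abs(L[...,0])<.016)&(abs(L[...,1]-.0945)<.016)&(L[...,2]>.1515)&(L[...,2]<.162)
v,u=np.nonzero(m); print(m.sum(),np.median(L[m],0))
rc=cv2.minAreaRect(W[m][:,:2].astype(np.float32)); print('head world',rc, 'mean',W[m].mean(0))
u0,v0=int(u.mean()),int(v.mean()); print(u0,v0)
save(c,'pics/w11.png',(u0-60,max(v0-45,0),u0+60,v0+45),6.6)
for d in r.tip_of('screw_top','wrist')[:2]: uu,vv=d['at']; print(d,ray(c,uu,vv,.155))
E
```

```text
[ 0.53493758 -0.00839526  0.26560339] [ 1.79985640e+02  1.83505743e-02 -3.68085848e-02] 0.015605684279658003 44.99684751033783
380 [-0.00053835  0.09436439  0.15497031]
head world ((0.618496298789978, -0.00778998201712966), (0.015213148668408394, 0.015997515991330147), 89.35159301757812) mean [ 0.61859496 -0.0077616   0.15494374]
321 130
```

View pics/w11.png

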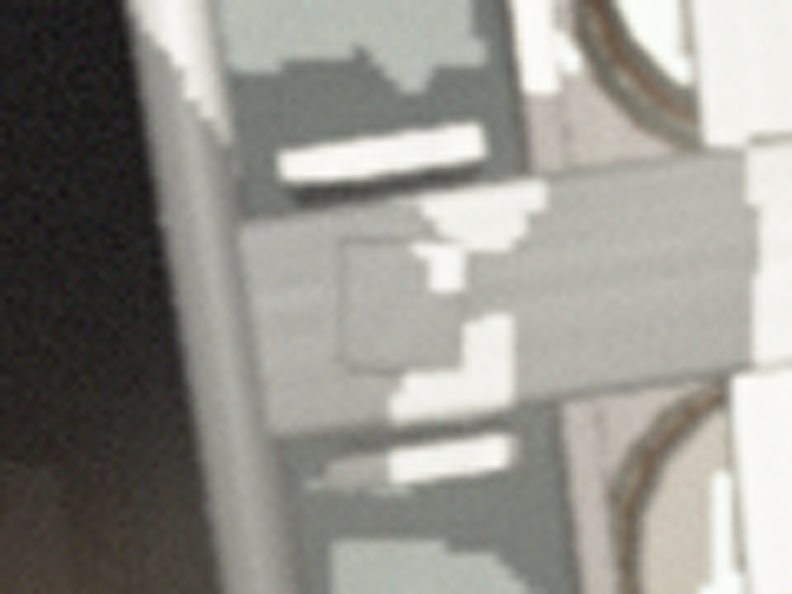

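Emit:
jog_arm --travel '[[0.06, 0, 0], [0.12, 0, 0], [0.16, 0, 0], [0.1672, 0, 0.02], [0.1672, 0, 0.05], [0.1672, 0, 0.068], [0.1672, 0, 0.068], [0.1672, 0, 0.068], [0.1672, 0, 0.068], [0.1672, 0, 0.068]]' --dr '[[0, 0, 0.0014], [0, 0, 0.0014], [0, 0, 0.0014], [0, 0, 0.0014], [0, 0, 0.0014], [0, 0, 0.0014], [0, 0, 0.0014], [0, 0, 0.0014], [0, 0, 0.0014], [0, 0, 0.0014]]' --claw '[0, 0, 0, 0, 0, 0, 0, 0, 0, 0]'

```text
time_s: 39.65
tcp_pos: [0.6189, -0.0076, 0.2321]
eef_rot: [-180.0, -0.0, -0.5]
contact_force: [0.3, -0.2, -2.5]
gripper_width: 0.0158
gripper_force: 45.0
```

```bash
python3 - <<'E'
from h import *
s=r.get_state();print(s['tcp_pos'],s['eef_rot'],s['gripper_width'],s['contact_force'])
p=s['tcp_pos']
for n in('scene','top'):
    W=cloud(cam(n)); D=W-p
    m=(np.hypot(D[...,0],D[...,1])<.03)&(D[...,2]>-.072)&(D[...,2]<.0)
    P=D[m]
    for lo in np.arange(-.07,0,.01):
        k=(P[:,2]>=lo)&(P[:,2]<lo+.01)
        if k.sum()>3: print(n,round(lo,3),k.sum(),np.round(P[k].min(0),4),np.round(P[k].max(0),4))
E
```

```text
[ 0.61894626 -0.007602    0.23209047] [-1.79987344e+02 -3.95826153e-02 -5.10435043e-01] 0.015837309641432224 [ 0.33116287 -0.16400947 -2.46485653]
scene -0.07 27 [-0.016  -0.0133 -0.0658] [ 0.0142  0.0168 -0.0601]
scene -0.06 42 [-0.0145 -0.0144 -0.0598] [ 0.0142  0.0159 -0.05  ]
scene -0.05 50 [-0.0153 -0.0139 -0.0499] [ 0.0137  0.0161 -0.0405]
scene -0.04 132 [-0.0161 -0.0138 -0.0394] [ 0.0147  0.0167 -0.0301]
scene -0.03 30 [-0.0145 -0.0131 -0.0299] [ 0.013   0.0154 -0.0212]
scene -0.02 17 [-0.001  -0.0053 -0.0197] [ 0.0051  0.0059 -0.0103]
scene -0.01 13 [-0.0001 -0.005  -0.0092] [ 0.0051  0.0054 -0.0008]
top -0.07 6 [-0.0169 -0.016  -0.0644] [-0.0104  0.0105 -0.0607]
top -0.06 4 [-0.0171 -0.0135 -0.0569] [-0.0159  0.0129 -0.0504]
top -0.05 4 [-0.0171 -0.0133 -0.0463] [-0.016   0.0129 -0.0405]
top -0.04 43 [-0.0172 -0.0154 -0.0361] [ 0.0061  0.0133 -0.0301]
top -0.03 7 [-0.0166 -0.0152 -0.0297] [ 0.0044  0.013  -0.0283]
```

Emit:
jog_arm --travel '[[0, 0, 0.01], [0, 0, 0.02], [0, 0, 0.028], [0, 0, 0.034], [0, 0, 0.04], [0, 0, 0.045], [0, 0, 0.049], [0, 0, 0.052], [0, 0, 0.054], [0, 0, 0.054]]' --dr '[[0, 0, 0], [0, 0, 0], [0, 0, 0], [0, 0, 0], [0, 0, 0], [0, 0, 0], [0, 0, 0], [0, 0, 0], [0, 0, 0], [0, 0, 0]]' --claw '[0, 0, 0, 0, 0, 0, 0, 0, 0, 0]'

```text
time_s: 41.0
tcp_pos: [0.619, -0.0077, 0.2052]
eef_rot: [-180.0, -0.0, -0.5]
contact_force: [-1.7, -0.4, 0.8]
gripper_width: 0.0155
gripper_force: 45.0
```

Emit:
jog_arm --travel '[[0, 0, 0.001], [0, 0, 0.002], [0, 0, 0.003], [0, 0, 0.003], [0, 0, 0.003], [0, 0, 0.003], [0, 0, 0.003], [0, 0, 0.003], [0, 0, 0.003], [0, 0, 0.003]]' --dr '[[0, 0, 0], [0, 0, 0], [0, 0, 0], [0, 0, 0], [0, 0, 0], [0, 0, 0], [0, 0, 0], [0, 0, 0], [0, 0, 0], [0, 0, 0]]' --claw '[0, 0, 0, 0, 0, 0, 0, 0, 0, 0]'

```text
time_s: 42.25
tcp_pos: [0.6194, -0.0078, 0.2048]
eef_rot: [180.0, -0.1, -0.5]
contact_force: [-2.4, 0.3, 7.5]
gripper_width: 0.0158
gripper_force: 45.0
```

```bash
python3 - <<'E'
from h import *
s=r.get_state();print(s['tcp_pos'],s['contact_force'],s['moment'],s['joints'])
p=s['tcp_pos']
c=cam('scene'); W=cloud(c); save(c,'pics/s12.png',(270,190,370,265),6)
D=W-p; m=(abs(D[...,0])<.05)&(abs(D[...,1])<.02)&(abs(D[...,2]-.066)<.012); print('handle top z',np.percentile(W[m][:,2],[50,80,95]))
E
```

```text
[ 0.61939265 -0.00782558  0.20482552] [-2.38525707  0.31918419  7.49158203] [0.21354106 1.0954724  0.03557417] [ 1.73452030e+01  1.47659309e+01 -5.58404618e+00  4.83918102e-02
 -6.95337040e+01  7.21442049e+01]
handle top z [0.26962311 0.27242082 0.27483167]
```

View pics/s12.png

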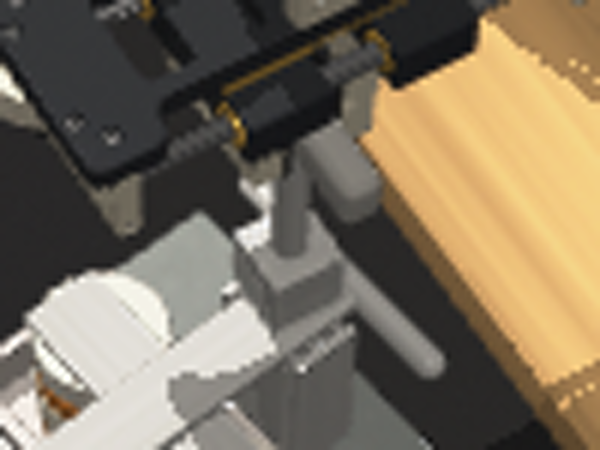

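Emit:
jog_arm --travel '[[0, 0, 0], [0, 0, 0.0003], [0, 0, 0.0006], [0, 0, 0.0009], [0, 0, 0.0012], [0, 0, 0.0015], [0, 0, 0.0018], [0, 0, 0.0021], [0, 0, 0.0024], [0, 0, 0.0027]]' --dr '[[0, 0, 0.025], [0, 0, 0.05], [0, 0, 0.075], [0, 0, 0.1], [0, 0, 0.125], [0, 0, 0.15], [0, 0, 0.175], [0, 0, 0.2], [0, 0, 0.225], [0, 0, 0.25]]' --claw '[0, 0, 0, 0, 0, 0, 0, 0, 0, 0]'

```text
time_s: 43.55
tcp_pos: [0.6191, -0.0083, 0.2037]
eef_rot: [-179.9, -0.1, -90.8]
contact_force: [-3.6, -0.4, 10.3]
gripper_width: 0.0161
gripper_force: 45.0
```

```bash
python3 - <<'E'
from h import *
s=r.get_state();print(s['tcp_pos'],s['eef_rot'],s['contact_force'],s['moment'],s['gripper_width'],s['joints'][5])
E
```

```text
[ 0.61910782 -0.00830926  0.2036506 ] [-1.79907523e+02 -5.36846312e-02 -9.07826615e+01] [-3.59421249 -0.39686145 10.29844113] [-0.24864906  1.63695077  0.08188851] 0.016052914569669455 -18.145294172561112
```

Emit:
jog_arm --travel '[[0, 0, 0.0003], [0, 0, 0.0006], [0, 0, 0.0009], [0, 0, 0.0012], [0, 0, 0.0015], [0, 0, 0.0018], [0, 0, 0.0021], [0, 0, 0.0024], [0, 0, 0.0027], [0, 0, 0.0027]]' --dr '[[0, 0, 0.028], [0, 0, 0.056], [0, 0, 0.084], [0, 0, 0.112], [0, 0, 0.14], [0, 0, 0.168], [0, 0, 0.196], [0, 0, 0.224], [0, 0, 0.252], [0, 0, 0.28]]' --claw '[0, 0, 0, 0, 0, 0, 0, 0, 0, 0]'

```text
time_s: 44.8
tcp_pos: [0.6188, -0.0075, 0.2022]
eef_rot: [180.0, 0.1, 168.4]
contact_force: [-4.7, 3.2, 10.5]
gripper_width: 0.0157
gripper_force: 45.0
```

```bash
python3 - <<'E'
from h import *
s=r.get_state();print(s['tcp_pos'],s['eef_rot'],s['contact_force'],s['moment'],s['gripper_width'],s['joints'][5])
E
```

```text
[ 0.61876015 -0.00748115  0.20219629] [1.79967850e+02 6.41023827e-02 1.68384818e+02] [-4.68607641  3.17840205 10.51868975] [1.17783677 2.06968906 0.06021372] 0.015708354895791213 -118.98197884857827
```

Emit:
jog_arm --travel '[[0, 0, -0.001], [0, 0, -0.001], [0, 0, -0.001], [0, 0, -0.001], [0, 0, -0.001], [0, 0, -0.03], [0, 0, -0.08], [0, 0, -0.12], [0, 0, -0.12], [0, 0, -0.12]]' --dr '[[0, 0, 0], [0, 0, 0], [0, 0, 0], [0, 0, 0], [0, 0, 0], [0, 0, 0], [0, 0, 0], [0, 0, 0], [0, 0, -0.025], [0, 0, -0.05]]' --claw '[0.5, 0.5, 0.5, 0.5, 0.5, 0.5, 0.5, 0.5, 0.5, 0.5]'

```text
time_s: 46.05
tcp_pos: [0.6192, -0.0077, 0.2621]
eef_rot: [180.0, 0.1, -173.0]
contact_force: [0.2, 0.4, -0.2]
gripper_width: 0.0435
gripper_force: 0.0
```

Emit:
jog_arm --travel '[[0, 0, 0], [0, 0, 0], [0, 0, 0], [0, 0, 0], [0, 0, 0], [0, 0, 0], [0, 0, 0], [0, 0, 0], [0, 0, 0], [0, 0, 0]]' --dr '[[0, 0, -0.028], [0, 0, -0.056], [0, 0, -0.084], [0, 0, -0.112], [0, 0, -0.14], [0, 0, -0.168], [0, 0, -0.196], [0, 0, -0.224], [0, 0, -0.252], [0, 0, -0.28]]' --claw '[0.5, 0.5, 0.5, 0.5, 0.5, 0.5, 0.5, 0.5, 0.5, 0.5]'

```text
time_s: 47.3
tcp_pos: [0.6191, -0.0077, 0.2617]
eef_rot: [-179.9, -0.0, -72.2]
contact_force: [0.2, -0.4, -0.5]
gripper_width: 0.0437
gripper_force: 0.0
```

Emit:
jog_arm --travel '[[0, 0, 0], [0, 0, 0], [0, 0, 0], [0, 0, 0], [0, 0, 0], [0, 0, 0], [0, 0, 0], [0, 0, 0], [0, 0, 0], [0, 0, 0]]' --dr '[[0, 0, -0.028], [0, 0, -0.056], [0, 0, -0.084], [0, 0, -0.112], [0, 0, -0.14], [0, 0, -0.17], [0, 0, -0.17], [0, 0, -0.17], [0, 0, -0.17], [0, 0, -0.17]]' --claw '[0.5, 0.5, 0.5, 0.5, 0.5, 0.5, 0.5, 0.5, 0.5, 0.5]'

```text
time_s: 48.55
tcp_pos: [0.6188, -0.0077, 0.2605]
eef_rot: [180.0, 0.0, -11.4]
contact_force: [0.7, 0.4, 0.4]
gripper_width: 0.0438
gripper_force: 0.0
```

```bash
python3 - <<'E'
from h import *
s=r.get_state();print(s['tcp_pos'],s['eef_rot'],s['contact_force'],s['joints'][5])
for n in ('wrist','scene'):
    c=cam(n); W=cloud(c)
    m=(W[...,2]>.255)&(W[...,2]<.278)&(np.hypot(W[...,0]-.619,W[...,1]+.0078)<.055)
    k,l,st,ce=cv2.connectedComponentsWithStats(m.astype(np.uint8))
    for i in range(1,k):
        if st[i,4]>40: P=W[l==i]; print(n,st[i].tolist(),np.percentile(P[:,2],[10,50,90]),cv2.minAreaRect(P[:,:2].astype(np.float32)))
    if n=='wrist': save(c,'pics/w13.png')
E
```

```text
[ 0.61878838 -0.00771286  0.26050128] [ 1.79998002e+02  2.95736079e-03 -1.13808333e+01] [0.68361374 0.36227337 0.3626358 ] 61.2775733316207
wrist [307, 197, 29, 123, 3333] [0.26576779 0.26872656 0.26983308] ((0.6270976066589355, -0.009217322804033756), (0.01584411785006523, 0.07338100671768188), 79.10273742675781)
scene [311, 190, 20, 39, 316] [0.25972097 0.26863152 0.27089575] ((0.6214101314544678, -0.0066854991018772125), (0.016597507521510124, 0.08433078974485397), 78.91688537597656)
```

Emit:
jog_arm --travel '[[0, 0, 0.03], [0, 0, 0.06], [0, 0, 0.09], [0, 0, 0.11], [0, 0, 0.1175], [0, 0, 0.1175], [0, 0, 0.1175], [0, 0, 0.1175], [0, 0, 0.1175], [0, 0, 0.1175]]' --dr '[[0, 0, 0], [0, 0, 0], [0, 0, 0], [0, 0, 0], [0, 0, 0], [0, 0, 0], [0, 0, 0], [0, 0, 0], [0, 0, 0], [0, 0, 0]]' --claw '[0.5, 0.5, 0.5, 0.5, 0.5, 0, 0, 0, 0, 0]' --newtons 45

```text
time_s: 49.9
tcp_pos: [0.6191, -0.0076, 0.2021]
eef_rot: [-180.0, -0.0, -11.3]
contact_force: [0.7, 0.5, 1.8]
gripper_width: 0.0157
gripper_force: 45.0
```

Emit:
jog_arm --travel '[[0, 0, 0.0005], [0, 0, 0.001], [0, 0, 0.0014], [0, 0, 0.0017], [0, 0, 0.002], [0, 0, 0.0023], [0, 0, 0.0026], [0, 0, 0.0029], [0, 0, 0.0032], [0, 0, 0.0035]]' --dr '[[0, 0, 0.028], [0, 0, 0.056], [0, 0, 0.084], [0, 0, 0.112], [0, 0, 0.14], [0, 0, 0.168], [0, 0, 0.196], [0, 0, 0.224], [0, 0, 0.252], [0, 0, 0.28]]' --claw '[0, 0, 0, 0, 0, 0, 0, 0, 0, 0]'

```text
time_s: 51.15
tcp_pos: [0.6186, -0.0078, 0.2005]
eef_rot: [-180.0, -0.0, -112.4]
contact_force: [-1.7, 0.1, 5.0]
gripper_width: 0.0152
gripper_force: 45.0
```

```bash
python3 - <<'E'
from h import *
s=r.get_state();print(s['tcp_pos'],s['eef_rot'],s['contact_force'],s['moment'],s['gripper_width'],s['joints'][5])
E
```

```text
[ 0.61860708 -0.00775277  0.20054169] [-1.79995322e+02 -5.48785270e-03 -1.12429073e+02] [-1.68013797  0.06427097  4.98496171] [0.41643589 0.80219033 0.05106454] 0.015153159759179828 -39.77973313385256
```

Emit:
jog_arm --travel '[[0, 0, 0.0003], [0, 0, 0.0006], [0, 0, 0.0009], [0, 0, 0.0012], [0, 0, 0.0014], [0, 0, 0.0014], [0, 0, 0.0014], [0, 0, 0.0014], [0, 0, 0.0014], [0, 0, 0.0014]]' --dr '[[0, 0, 0.025], [0, 0, 0.05], [0, 0, 0.075], [0, 0, 0.1], [0, 0, 0.12], [0, 0, 0.128], [0, 0, 0.134], [0, 0, 0.138], [0, 0, 0.14], [0, 0, 0.14]]' --claw '[0, 0, 0, 0, 0, 0, 0, 0, 0, 0]'

```text
time_s: 52.4
tcp_pos: [0.6187, -0.0075, 0.1998]
eef_rot: [180.0, 0.0, -162.5]
contact_force: [-2.3, 2.0, 5.5]
gripper_width: 0.0156
gripper_force: 45.0
```

```bash
python3 - <<'E'
from h import *
s=r.get_state();print(s['tcp_pos'],s['eef_rot'],s['contact_force'],s['moment'],s['gripper_width'],s['joints'][5])
E
```

```text
[ 0.61874123 -0.00752345  0.19977539] [ 1.79991868e+02  1.89774582e-02 -1.62507570e+02] [-2.27409972  2.00300691  5.51517627] [1.01149599 1.14240724 0.0534592 ] 0.015636116399400806 -89.85893103243832
```

Emit:
jog_arm --travel '[[0, 0, 0.0001], [0, 0, 0.0002], [0, 0, 0.0003], [0, 0, 0.0003], [0, 0, 0.0003], [0, 0, 0.0003], [0, 0, 0.0003], [0, 0, 0.0003], [0, 0, 0.0003], [0, 0, 0.0003]]' --dr '[[0, 0, 0.005], [0, 0, 0.01], [0, 0, 0.015], [0, 0, 0.02], [0, 0, 0.025], [0, 0, 0.028], [0, 0, 0.028], [0, 0, 0.028], [0, 0, 0.028], [0, 0, 0.028]]' --claw '[0, 0, 0, 0, 0, 0, 0, 0, 0, 0]'

```text
time_s: 53.65
tcp_pos: [0.6188, -0.0075, 0.1996]
eef_rot: [180.0, 0.0, -172.6]
contact_force: [-2.9, 2.0, 6.4]
gripper_width: 0.0157
gripper_force: 45.0
```

```bash
python3 - <<'E'
from h import *
s=r.get_state();print(s['tcp_pos'],s['eef_rot'],s['contact_force'],s['moment'],s['gripper_width'],s['joints'][5])
E
```

```text
[ 0.6187922  -0.00754154  0.19963818] [ 1.79994403e+02  2.10159488e-02 -1.72563604e+02] [-2.9018421   1.95482577  6.4434698 ] [0.95711408 1.01627527 0.20076247] 0.01571184548397434 -99.91863754432943
```

Emit:
jog_arm --travel '[[0, 0, 0], [0, 0, 0], [0, 0, 0], [0, 0, 0], [0, 0, 0], [0, 0, 0], [0, 0, 0], [0, 0, 0], [0, 0, 0], [0, 0, 0]]' --dr '[[0, 0, 0.004], [0, 0, 0.008], [0, 0, 0.012], [0, 0, 0.016], [0, 0, 0.02], [0, 0, 0.022], [0, 0, 0.022], [0, 0, 0.022], [0, 0, 0.022], [0, 0, 0.022]]' --claw '[0, 0, 0, 0, 0, 0, 0, 0, 0, 0]'

```text
time_s: 54.9
tcp_pos: [0.619, -0.0076, 0.1997]
eef_rot: [-180.0, 0.0, 179.6]
contact_force: [-1.9, 0.9, 5.7]
gripper_width: 0.0157
gripper_force: 45.3
```

```bash
python3 - <<'E'
from h import *
s=r.get_state();print(s['tcp_pos'],s['eef_rot'],s['contact_force'],s['moment'],s['gripper_width'],s['joints'][5])
E
```

```text
[ 0.61900506 -0.00758617  0.19966346] [-1.79995064e+02  3.95654599e-02  1.79562688e+02] [-1.89703396  0.94103472  5.7210301 ] [0.72978142 0.76961815 0.65761173] 0.015704752514654256 -107.8023430776737
```

Emit:
jog_arm --travel '[[0, 0, 0], [0, 0, 0], [0, 0, 0], [0, 0, -0.01], [0, 0, -0.03], [0, 0, -0.06], [0, 0, -0.1], [0, 0, -0.13], [0, 0, -0.13], [0, 0, -0.13]]' --dr '[[0, 0, -0.008], [0, 0, -0.016], [0, 0, -0.022], [0, 0, -0.022], [0, 0, -0.022], [0, 0, -0.022], [0, 0, -0.022], [0, 0, -0.022], [0, 0, -0.022], [0, 0, -0.022]]' --claw '[0, 0, 0, 0, 0, 0, 0, 0, 0, 0]'

```text
time_s: 56.15
tcp_pos: [0.6182, -0.0109, 0.2646]
eef_rot: [-179.7, -0.1, -172.7]
contact_force: [1.2, -10.3, -8.1]
gripper_width: 0.0163
gripper_force: 45.0
```

```bash
python3 - <<'E'
from h import *
s=r.get_state();p=s['tcp_pos'];print(p,s['eef_rot'],s['gripper_width'],s['contact_force'])
c=cam('scene');W=cloud(c); D=W-p
m=(np.hypot(D[...,0],D[...,1])<.03)&(D[...,2]>-.075)&(D[...,2]<.0); P=D[m]
for lo in np.arange(-.075,0,.01):
    k=(P[:,2]>=lo)&(P[:,2]<lo+.01)
    if k.sum()>3: print(round(lo,3),k.sum(),np.round(P[k].min(0),4),np.round(P[k].max(0),4))
L=loc(W); hd=(abs(L[...,0])<.02)&(abs(L[...,1]-.094)<.02)&(L[...,2]>.142)&(L[...,2]<.17); print('head',hd.sum(),np.median(L[hd],0),np.percentile(L[hd][:,2],90))
rodm=(abs(L[...,0])<.054)&(abs(L[...,0])>.03)&(abs(L[...,1]-.119)<.012)&(L[...,2]>.09)&(L[...,2]<.2); print('rod',np.median(L[rodm],0))
plan((.428,-.3505,.25,-176.5))
E
```

```text
[ 0.61815776 -0.0109415   0.2646456 ] [-1.79746983e+02 -1.40374301e-01 -1.72684462e+02] 0.016340017801113726 [  1.2286222  -10.29002901  -8.09092444]
-0.075 63 [-0.0186 -0.018  -0.0748] [ 0.0253  0.0244 -0.0651]
-0.065 73 [-0.0225 -0.0272 -0.0648] [ 0.0225  0.0247 -0.0553]
-0.055 53 [-0.0104 -0.0258 -0.0548] [ 0.0193  0.0078 -0.045 ]
-0.045 63 [-0.0149 -0.0255 -0.0449] [ 0.019   0.0082 -0.035 ]
-0.035 142 [-0.0127 -0.0239 -0.0349] [ 0.0186  0.0093 -0.025 ]
-0.025 19 [-0.0027 -0.015  -0.0245] [ 0.0097 -0.0042 -0.015 ]
-0.015 17 [-0.0001 -0.0123 -0.015 ] [ 0.0083 -0.0007 -0.0059]
-0.005 12 [-0.0035 -0.0112 -0.0048] [ 0.0086 -0.0035 -0.0005]
  return _methods._mean(a, axis=axis, dtype=dtype,
  ret = um.true_divide(
Traceback (most recent call last):
IndexError: index -1 is out of bounds for axis 0 with size 0
```

```bash
python3 - <<'E'
from h import *
c=cam('scene');W=cloud(c);L=loc(W)
for k,(x,y0,y1) in dict(rod=(.054,.10,.135),spine=(.012,-.08,.05)).items():
    m=(abs(L[...,0])<x)&(L[...,1]>y0)&(L[...,1]<y1)&(L[...,2]>.085)&(L[...,2]<.25)
    if k=='rod': m&=abs(L[...,0])>.03
    P=L[m]
    for lo in np.arange(y0,y1,.015 if k=='spine' else .006):
        q=P[(P[:,1]>=lo)&(P[:,1]<lo+.015)]
        if len(q)>3: print(k,round(lo,3),len(q),np.round(np.percentile(q[:,2],[10,50,90]),4))
save(c,'pics/s14.png',(230,150,390,270),5)
E
```

```text
rod 0.1 104 [0.1957 0.1994 0.2014]
rod 0.106 73 [0.197  0.1997 0.2016]
rod 0.112 19 [0.1971 0.1994 0.2003]
spine -0.08 86 [0.1359 0.1394 0.1432]
spine -0.065 75 [0.1421 0.1447 0.1477]
spine -0.05 82 [0.1468 0.1503 0.1529]
spine -0.035 82 [0.1514 0.1546 0.1576]
spine -0.02 81 [0.1562 0.1594 0.1633]
spine -0.005 82 [0.161  0.1643 0.1676]
spine 0.01 79 [0.1658 0.1692 0.1717]
spine 0.025 82 [0.1707 0.1738 0.1762]
spine 0.04 54 [0.1761 0.1785 0.1816]
```

View pics/s14.png

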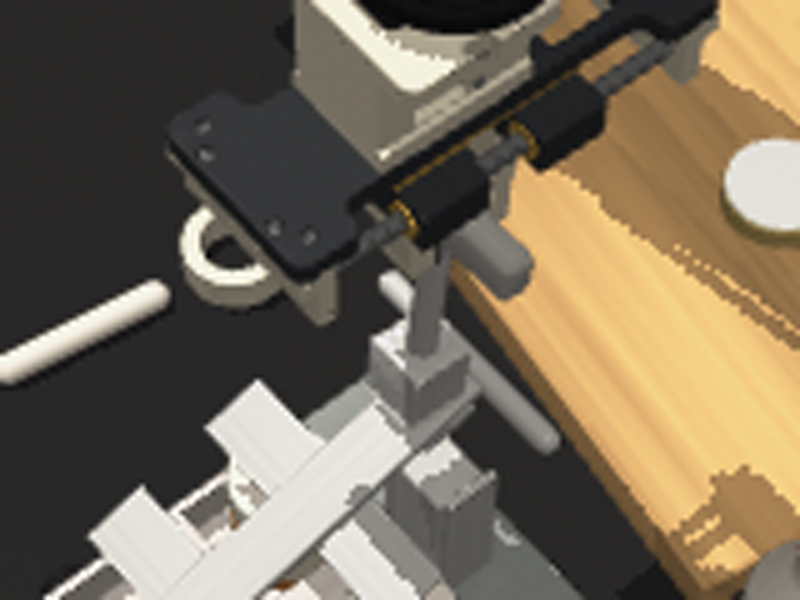

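The bar came up with the key because the socket was still jammed on the head by leftover torque. I'll lower it back along the same path, then let go to free the key.

Emit:
jog_arm --travel '[[0, 0, 0.02], [0, 0, 0.04], [0, 0, 0.06], [0, 0, 0.08], [0, 0, 0.1], [0, 0, 0.115], [0, 0, 0.125], [0, 0, 0.13], [0, 0, 0.132], [0, 0, 0.132]]' --dr '[[0, 0, 0], [0, 0, 0], [0, 0, 0], [0, 0, 0], [0, 0, 0], [0, 0, 0], [0, 0, 0], [0, 0, 0], [0, 0, 0], [0, 0, 0]]' --claw '[0, 0, 0, 0, 0, 0, 0, 0, 0, 0]'

```text
time_s: 57.5
tcp_pos: [0.6197, -0.0074, 0.2003]
eef_rot: [-180.0, 0.2, -172.5]
contact_force: [-3.2, 3.0, 9.1]
gripper_width: 0.0154
gripper_force: 45.0
```

```bash
cat >> h.py <<'E'
def bar():
    L=loc(cloud(cam('scene')))
    m=(abs(L[...,0])<.012)&(L[...,1]>-.08)&(L[...,1]<.05)&(L[...,2]>.085)&(L[...,2]<.25); P=L[m]
    f=np.polyfit(P[:,1],P[:,2],1); print('bar slope deg',np.degrees(np.arctan(f[0])),'z at hinge',np.polyval(f,-.105))
    m=(abs(L[...,0])<.054)&(abs(L[...,0])>.03)&(L[...,1]>.10)&(L[...,1]<.135)&(L[...,2]>.085)&(L[...,2]<.25)
    if m.sum()>5: print('rod top',np.percentile(L[m][:,2],[50,90]))
    return L
def st():
    s=r.get_state(); print(s['tcp_pos'],s['eef_rot'],'F',s['contact_force'],'M',s['moment'],'w',s['gripper_width'],s['gripper_force'],'j6',s['joints'][5])
E
python3 - <<'E'
from h import *
st(); bar()
E
```

```text
[ 0.61974697 -0.00741599  0.20032648] [-179.99024601    0.18195298 -172.5453974 ] F [-3.20570519  3.00244493  9.0881663 ] M [1.44973354 1.6805223  0.11424392] w 0.015365407982464635 45.00277876853943 j6 -99.93097071628729
bar slope deg 0.1832202829509686 z at hinge 0.13022338977840808
rod top [0.13100229 0.13447927]
```

Emit:
jog_arm --travel '[[0, 0, 0], [0, 0, 0], [0, 0, 0], [0, 0, 0], [0, 0, 0], [0, 0, 0], [0, 0, 0], [0, 0, 0], [0, 0, 0], [0, 0, 0]]' --dr '[[0, 0, -0.01], [0, 0, -0.02], [0, 0, -0.028], [0, 0, -0.028], [0, 0, -0.028], [0, 0, -0.028], [0, 0, -0.028], [0, 0, -0.028], [0, 0, -0.028], [0, 0, -0.028]]' --claw '[0, 0, 0, 0, 0.35, 0.35, 0.35, 0.35, 0.35, 0.35]'

```text
time_s: 58.8
tcp_pos: [0.6188, -0.0077, 0.198]
eef_rot: [180.0, -0.0, -162.5]
contact_force: [-0.2, -0.2, 0.3]
gripper_width: 0.0309
gripper_force: 0.0
```

```bash
python3 - <<'E'
from h import *
st(); L=bar()
W=cloud(cam('wrist'))
for W in (W,cloud(cam('scene'))):
    m=(W[...,2]>.255)&(W[...,2]<.276)&(np.hypot(W[...,0]-.619,W[...,1]+.0078)<.055)
    if m.sum()>30: P=W[m]; print(m.sum(),np.percentile(P[:,2],[50,90]),cv2.minAreaRect(P[:,:2].astype(np.float32)))
E
```

```text
[ 0.61881927 -0.00773351  0.19804731] [ 1.79999821e+02 -6.05327345e-03 -1.62516495e+02] F [-0.16890107 -0.19569078  0.26707279] M [ 0.09802374 -0.1283829   0.03624657] w 0.03093056934535594 0.0 j6 -89.85478028327353
bar slope deg 0.061787429469889674 z at hinge 0.13045133858677677
rod top [0.13169149 0.1337115 ]
6425 [0.26625121 0.26788174] ((0.612573504447937, -0.010952658951282501), (0.05298231914639473, 0.06566615402698517), 71.7526626586914)
145 [0.26473803 0.26817891] ((0.633551299571991, -0.004857927560806274), (0.051663946360349655, 0.0509704165160656), 68.5652084350586)
```

Emit:
jog_arm --travel '[[0, 0, 0], [0, 0, 0], [0, 0, 0], [0, 0, 0], [0, 0, 0], [0, 0, -0.004], [0, 0, -0.01], [0, 0, -0.018], [0, 0, -0.026], [0, 0, -0.026]]' --dr '[[0, 0, 0], [0, 0, 0], [0, 0, 0], [0, 0, 0], [0, 0, 0], [0, 0, 0], [0, 0, 0], [0, 0, 0], [0, 0, 0], [0, 0, 0]]' --claw '[0, 0, 0, 0, 0, 0, 0, 0, 0, 0]' --newtons 20

```text
time_s: 60.2
tcp_pos: [0.6191, -0.0077, 0.2117]
eef_rot: [-180.0, 0.1, -162.5]
contact_force: [-0.3, -0.5, -2.8]
gripper_width: 0.0159
gripper_force: 20.0
```

```bash
python3 - <<'E'
from h import *
st(); bar()
E
```

```text
[ 0.61908599 -0.00765239  0.21166096] [-1.79995313e+02  5.23972612e-02 -1.62512226e+02] F [-0.27915521 -0.48951714 -2.75104671] M [ 0.02165329 -0.13470955  0.02856799] w 0.015930892526680906 19.979019463062286 j6 -89.8553137263278
bar slope deg 0.14124773078945022 z at hinge 0.13026005917515135
rod top [0.13124767 0.13472402]
```

Emit:
jog_arm --travel '[[0, 0, -0.02], [0, 0, -0.06], [0, 0, -0.1], [-0.05, 0, -0.1], [-0.1, 0, -0.1], [-0.15, 0, -0.1], [-0.17, 0, -0.1], [-0.17, 0, -0.1], [-0.17, 0, -0.1], [-0.17, 0, -0.1]]' --dr '[[0, 0, 0], [0, 0, 0], [0, 0, 0], [0, 0, 0], [0, 0, 0], [0, 0, 0], [0, 0, 0], [0, 0, 0], [0, 0, 0], [0, 0, 0]]' --claw '[0, 0, 0, 0, 0, 0, 0, 0, 0, 0]' --newtons 45

```text
time_s: 61.5
tcp_pos: [0.6994, 0.0176, 0.2617]
eef_rot: [-180.0, 0.0, -162.5]
contact_force: [0.1, 0.5, -2.1]
gripper_width: 0.0157
gripper_force: 45.0
```

```bash
python3 - <<'E'
from h import *
st(); 
for n in ('wrist','scene'):
    W=cloud(cam(n)); L=loc(W)
    m=(abs(L[...,0])<.014)&(abs(L[...,1]-.0945)<.014)&(L[...,2]>.144)&(L[...,2]<.162)
    if m.sum()>10: print(n,m.sum(),np.median(L[m],0),cv2.minAreaRect(W[m][:,:2].astype(np.float32)))
p=pose()[0]; D=W-p
m=(np.hypot(D[...,0],D[...,1])<.03)&(D[...,2]>-.075)&(D[...,2]<.0); P=D[m]
for lo in np.arange(-.075,0,.01):
    k=(P[:,2]>=lo)&(P[:,2]<lo+.01)
    if k.sum()>3: print(round(lo,3),k.sum(),np.round(P[k].min(0),4),np.round(P[k].max(0),4))
plan((.428,-.3505,.24,-176.5))
E
```

```text
[0.6993846  0.01759995 0.2617367 ] [-1.79999860e+02  3.20199496e-02 -1.62520531e+02] F [ 0.10487932  0.51616771 -2.05852857] M [ 0.06503428 -0.1394777   0.01689978] w 0.01567131640742949 44.9788624048233 j6 -89.87374828841222
wrist 379 [-0.00055819  0.09373522  0.15002032] ((0.6187344193458557, -0.008360357955098152), (0.01595248468220234, 0.015982287004590034), 24.550567626953125)
scene 61 [0.00069594 0.09594154 0.14976315] ((0.6191306710243225, -0.007063628174364567), (0.017622046172618866, 0.018314791843295097), 24.54596519470215)
-0.065 40 [-0.0072 -0.0161 -0.065 ] [ 0.0178  0.0186 -0.0552]
-0.055 36 [-0.0064 -0.0167 -0.0547] [ 0.0176  0.0193 -0.0453]
-0.045 45 [-0.0016 -0.014  -0.0447] [ 0.0185  0.0172 -0.0353]
-0.035 135 [-0.0154 -0.014  -0.0349] [ 0.0178  0.0195 -0.0263]
-0.025 14 [-0.0008 -0.0051 -0.0232] [ 0.0074  0.0033 -0.0153]
-0.015 19 [-0.0018 -0.0052 -0.0145] [ 0.0071  0.0055 -0.0051]
-0.005 10 [-0.0035 -0.0047 -0.0049] [ 0.0067  0.0023 -0.0002]
travel [0.7392, -0.5392, 0.0429] dr [0.0, 0.0001, 0.0388]
```

Emit:
jog_arm --travel '[[0.04, -0.03, 0], [0.13, -0.095, 0], [0.23, -0.168, 0], [0.33, -0.24, 0], [0.43, -0.314, 0], [0.53, -0.387, 0], [0.62, -0.452, 0], [0.69, -0.503, 0], [0.7392, -0.5392, 0], [0.7392, -0.5392, 0.02]]' --dr '[[0, 0, 0.005], [0, 0, 0.01], [0, 0, 0.015], [0, 0, 0.02], [0, 0, 0.025], [0, 0, 0.03], [0, 0, 0.035], [0, 0, 0.0388], [0, 0, 0.0388], [0, 0, 0.0388]]' --claw '[0, 0, 0, 0, 0, 0, 0, 0, 0, 0]'

```text
time_s: 62.85
tcp_pos: [0.4266, -0.3523, 0.2522]
eef_rot: [-179.9, 0.1, -176.7]
contact_force: [0.2, -0.1, -2.1]
gripper_width: 0.0155
gripper_force: 45.0
```

```bash
python3 - <<'E'
from h import *
st()
W=cloud(cam('scene')); p=pose()[0]; D=W-p
m=(np.hypot(D[...,0],D[...,1])<.03)&(D[...,2]>-.075)&(D[...,2]<.0); P=D[m]
for lo in np.arange(-.075,0,.01):
    k=(P[:,2]>=lo)&(P[:,2]<lo+.01)
    if k.sum()>3: print(round(lo,3),k.sum(),np.round(P[k].min(0),4),np.round(P[k].max(0),4))
for n in ('wrist','top','scene'):
    c=cam(n); W=cloud(c)
    for d in r.tip_of('pocket',n)[:1]: u,v=d['at']; print(n,d['conf'],ray(c,u,v,.008),W[int(v),int(u)])
    m=(W[...,2]>.037)&(W[...,2]<.047)&(abs(W[...,0]-.43)<.08)&(abs(W[...,1]+.33)<.09)
    if m.sum()>50: print('block',m.sum(),cv2.minAreaRect(W[m][:,:2].astype(np.float32)))
    m2=(W[...,2]<.03)&(np.hypot(W[...,0]-.428,W[...,1]+.3505)<.024)
    if m2.sum()>10: print('hole',m2.sum(),cv2.minAreaRect(W[m2][:,:2].astype(np.float32)),np.median(W[m2][:,2]))
    if n=='wrist': save(c,'pics/w15.png')
E
```

```text
[ 0.42658077 -0.35227021  0.25215426] [-1.79921675e+02  1.07531048e-01 -1.76689045e+02] F [ 0.19197697 -0.12764256 -2.1028193 ] M [ 0.10936297 -0.18014592 -0.00359658] w 0.015547941483457605 44.97857987880707 j6 -67.45815952779144
-0.065 26 [-0.0087 -0.0149 -0.063 ] [ 0.0163  0.0159 -0.0556]
-0.055 46 [ 0.0095 -0.0136 -0.055 ] [ 0.0178  0.0151 -0.0451]
-0.045 41 [ 0.0112 -0.0125 -0.0446] [ 0.0175  0.0154 -0.035 ]
-0.035 151 [-0.0163 -0.0145 -0.0348] [ 0.0167  0.0155 -0.0251]
-0.025 29 [-0.0064 -0.0127 -0.0249] [ 0.0164  0.014  -0.0151]
-0.015 20 [ 0.0006 -0.0055 -0.0149] [ 0.0077  0.0065 -0.0051]
-0.005 8 [ 0.0029 -0.0043 -0.004 ] [ 0.0073  0.0067 -0.0004]
wrist 0.95 [ 0.42669612 -0.34949849  0.008     ] [ 0.42619251 -0.35028904  0.00821949]
block 3336 ((0.42756617069244385, -0.3322678506374359), (0.06440234929323196, 0.10405512899160385), 0.6290121078491211)
hole 740 ((0.4304070472717285, -0.3522701859474182), (0.031361810863018036, 0.03614501655101776), 0.6556179523468018) 0.00826578939878897
scene 0.79 [ 0.42748216 -0.35515595  0.008     ] [ 0.44641773 -0.35395998  0.0428455 ]
block 906 ((0.42746296525001526, -0.3285757005214691), (0.07001012563705444, 0.10403545945882797), 0.5507044792175293)
hole 149 ((0.4155653417110443, -0.3491857945919037), (0.019320087507367134, 0.03596322983503342), 2.831599712371826) 0.010128406496350495
```

```bash
python3 - <<'E'
from h import *
st(); plan((.4273,-.3526,.12,-179.4),(.4273,-.3526,.075,-179.4))
E
```

```text
[ 0.42885293 -0.34990887  0.25138539] [-1.79987123e+02  1.65646707e-02 -1.76423542e+02] F [ 0.4165791  -0.22458316 -2.23794818] M [ 0.0158181  -0.14186625 -0.05210547] w 0.015784554697503696 44.978737235069275 j6 -67.49309997520032
travel [0.0035, -0.0051, 0.2628] dr [-0.0, 0.0, 0.0083]
travel [0.0035, -0.0051, 0.3528] dr [-0.0, 0.0, 0.0083]
```

Emit:
jog_arm --travel '[[0.0025, -0.003, 0.06], [0.0025, -0.003, 0.12], [0.0025, -0.003, 0.18], [0.0025, -0.003, 0.23], [0.0025, -0.003, 0.258], [0.0025, -0.003, 0.26], [0.0025, -0.003, 0.26], [0.0025, -0.003, 0.26], [0.0025, -0.003, 0.26], [0.0025, -0.003, 0.26]]' --dr '[[0, 0, 0.0083], [0, 0, 0.0083], [0, 0, 0.0083], [0, 0, 0.0083], [0, 0, 0.0083], [0, 0, 0.0083], [0, 0, 0.0083], [0, 0, 0.0083], [0, 0, 0.0083], [0, 0, 0.0083]]' --claw '[0, 0, 0, 0, 0, 0, 0, 0, 0, 0]'

```text
time_s: 64.45
tcp_pos: [0.4273, -0.352, 0.1215]
eef_rot: [-180.0, 0.0, -179.5]
contact_force: [0.2, 0.2, -2.7]
gripper_width: 0.0155
gripper_force: 45.0
```

```bash
python3 - <<'E'
from h import *
st(); p=pose()[0]
for n in ('wrist','scene'):
    c=cam(n); W=cloud(c); D=W-p
    m=(W[...,2]>.037)&(W[...,2]<.046)&(abs(W[...,0]-.43)<.08)&(abs(W[...,1]+.33)<.09)
    print(n,'block',m.sum(),cv2.minAreaRect(W[m][:,:2].astype(np.float32)))
    m=(W[...,2]<.03)&(np.hypot(W[...,0]-.428,W[...,1]+.3515)<.025)
    if m.sum()>10: P=W[m];print('hole',m.sum(),P.min(0),P.max(0))
    m=(np.hypot(D[...,0],D[...,1])<.03)&(D[...,2]>-.062)&(D[...,2]<-.025)
    if m.sum()>10: P=W[m]; print('sock',m.sum(),np.percentile(P,[2,98],axis=0))
E
```

```text
[ 0.42734353 -0.35201854  0.12145146] [-1.79988030e+02  3.16536500e-02 -1.79473199e+02] F [ 0.15235508  0.20841569 -2.7325554 ] M [ 0.01294272 -0.12489503  0.04052239] w 0.01549245206558037 44.97860491275787 j6 -70.26311613823148
wrist block 7015 ((0.42764049768447876, -0.3320467472076416), (0.06463146209716797, 0.1043565422296524), 0.650750458240509)
hole 248 [ 0.41389853 -0.37029394  0.00642934] [ 0.44579687 -0.33384932  0.02981243]
sock 114 [[ 0.41329418 -0.36782914  0.06351597]
 [ 0.44205351 -0.33892133  0.09250851]]
scene block 798 ((0.4279623329639435, -0.3286869525909424), (0.06858618557453156, 0.10457391291856766), 1.6706010103225708)
hole 79 [ 0.40802129 -0.36697697  0.00231426] [ 0.42536754 -0.3308099   0.02872099]
sock 212 [[ 0.41538409 -0.36378095  0.06064328]
 [ 0.44368749 -0.33599042  0.09561008]]
```

Emit:
jog_arm --travel '[[0, 0.002, 0.015], [0, 0.002, 0.03], [0, 0.002, 0.045], [0, 0.002, 0.06], [0, 0.002, 0.072], [0, 0.002, 0.082], [0, 0.002, 0.09], [0, 0.002, 0.094], [0, 0.002, 0.096], [0, 0.002, 0.096]]' --dr '[[0, 0, 0], [0, 0, 0], [0, 0, 0], [0, 0, 0], [0, 0, 0], [0, 0, 0], [0, 0, 0], [0, 0, 0], [0, 0, 0], [0, 0, 0]]' --claw '[0, 0, 0, 0, 0, 0, 0, 0, 0, 0]'

```text
time_s: 65.8
tcp_pos: [0.4273, -0.351, 0.0732]
eef_rot: [-180.0, 0.0, -179.5]
contact_force: [0.1, 0.2, -1.8]
gripper_width: 0.0156
gripper_force: 45.0
```

```bash
python3 - <<'E'
from h import *
st()
E
```

```text
[ 0.42728056 -0.35099171  0.07320855] [-1.79993367e+02  9.50866353e-03 -1.79468598e+02] F [ 0.07248697  0.21511792 -1.79184356] M [ 0.00997798 -0.17756849  0.00232659] w 0.015592845141739812 44.97868895530701 j6 -70.36738746778644
```

In the pocket with no side force. I'll lower the last few millimetres.

Emit:
jog_arm --travel '[[0, 0, 0.001], [0, 0, 0.002], [0, 0, 0.003], [0, 0, 0.004], [0, 0, 0.005], [0, 0, 0.005], [0, 0, 0.005], [0, 0, 0.005], [0, 0, 0.005], [0, 0, 0.005]]' --dr '[[0, 0, 0], [0, 0, 0], [0, 0, 0], [0, 0, 0], [0, 0, 0], [0, 0, 0], [0, 0, 0], [0, 0, 0], [0, 0, 0], [0, 0, 0]]' --claw '[0, 0, 0, 0, 0, 0, 0, 0, 0, 0]'

```text
time_s: 67.05
tcp_pos: [0.4277, -0.3513, 0.0719]
eef_rot: [-179.9, 0.1, -179.4]
contact_force: [-2.3, 1.6, 9.7]
gripper_width: 0.0158
gripper_force: 45.0
```

Seated on the floor. I'll release and rise clear.

Emit:
jog_arm --travel '[[0, 0, -0.003], [0, 0, -0.003], [0, 0, -0.003], [0, 0, -0.003], [0, 0, -0.003], [0, 0, -0.02], [0, 0, -0.08], [0, 0, -0.18], [0, 0, -0.3], [0, 0, -0.4]]' --dr '[[0, 0, 0], [0, 0, 0], [0, 0, 0], [0, 0, 0], [0, 0, 0], [0, 0, 0], [0, 0, 0], [0, 0, 0], [0, 0, 0], [0, 0, 0]]' --claw '[0, 0.5, 0.5, 0.5, 0.5, 0.5, 0.5, 0.5, 0.5, 0.5]'

```text
time_s: 68.3
tcp_pos: [0.4272, -0.3511, 0.2739]
eef_rot: [-179.9, 0.1, -179.5]
contact_force: [0.3, 0.2, -0.4]
gripper_width: 0.0435
gripper_force: 0.0
```

```bash
python3 - <<'E'
from h import *
st(); L=bar(); W=cloud(cam('scene'))
m=(abs(L[...,0])<.014)&(abs(L[...,1]-.0945)<.014)&(L[...,2]>.144)&(L[...,2]<.162); print('head',np.median(L[m],0),cv2.minAreaRect(W[m][:,:2].astype(np.float32))[2])
c=cam('wrist'); W=cloud(c)
m=(W[...,2]>.13)&(W[...,2]<.15)&(abs(W[...,0]-.43)<.07)&(abs(W[...,1]+.35)<.05); P=W[m]; print('key',m.sum(),np.median(P[:,2]),cv2.minAreaRect(P[:,:2].astype(np.float32)))
caps('scene',.105,.118,(.5,.75,-.16,0.))
save(cam('scene'),'pics/s16.png')
E
```

```text
[ 0.42721637 -0.35112419  0.27394489] [-1.79932731e+02  1.09018175e-01 -1.79460109e+02] F [ 0.25249432  0.21496626 -0.44730619] M [ 3.99382331e-02 -3.12818872e-01 -3.05654761e-05] w 0.04353779981200973 0.0 j6 -70.36569918488324
bar slope deg 0.14294813457792468 z at hinge 0.1302626732613192
rod top [0.13063474 0.13458014]
head [-8.64426951e-05  9.57411144e-02  1.50166679e-01] 22.944190979003906
key 1434 0.14034350873421528 ((0.42718955874443054, -0.3524421155452728), (0.08843404054641724, 0.01561015471816063), 0.9883487820625305)
scene cap [298, 263, 24, 24, 180] circ [ 0.6704 -0.0581] 0.0266 mean [ 0.6804 -0.0617  0.1135]
```

View pics/s16.png

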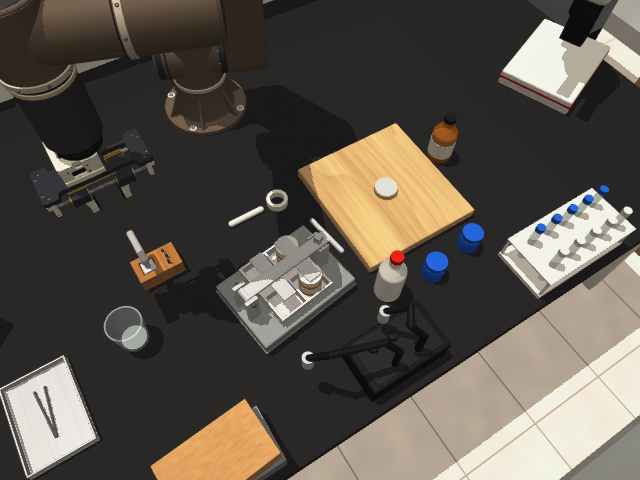

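The picture shows the bar shut over both jars, the key upright in its block at (140,250), and the bystanders where they were. I'm handing in.

```bash
python3 -c "
from plant import r
print(r.close_job())"
```

```text
the job is handed in; nothing more can be done
None
```

The job is handed in and looks complete in the last pictures: both jars stand in bays 1 and 3, the clamp bar is shut, the screw is fully home and the key is back in its pocket. One slip on the way: the bar lifted about 18° with the jammed key after the screw was home, so I lowered it shut and freed the key, and the screw still measured home. I also pressed the bar's handle with about 68 N when first shutting it.

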